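Fit the objective lenses of the club's telescopes

TASK

Pull the lens drawer fully out to its stop, put every lens that is in it into a telescope cell of its own, domed side up and flat on its seat, and screw one of the black retaining rings clockwise onto each filled cell until it is snug on the lens. Set the lenses down gently rather than dropping them from a height, push the drawer fully shut again at the end, and leave the other things on the table where they are.

Things in the scene. Friction and masses are not known exactly. Their poses are not given: they have to be found in the camera images.
- cabinet: Low grey desk-top drawer unit, 270 mm wide, 220 mm deep, 75 mm high, fixed to the table, one drawer with a white front 72 mm high. Origin: on the table below the middle of its front face; the drawer pulls out along its -x axis.
- drawer (a joint): How far the drawer is pulled out, m: 0 shut, 0.16 at its stop; about 1.5 N of friction, stays where it is left. Its tray begins 17 mm behind the front's outer face (57 mm behind the handle bar's axis) and is 180 mm long, 238 mm wide; floor 17 mm, walls 52 mm above the table. At the stop 155 mm of the tray stands clear of the unit.
- handle (a point): Middle of the drawer's handle: a straight steel bar, 11 mm diameter, 110 mm long along this point's y axis, its axis 40 mm in front of the drawer front (34 mm clear behind the bar) and 52 mm above the table. The drawer pulls out along this point's -x axis.
- lens1: A plano-convex lens (all alike), 50 mm diameter, black cylindrical edge 12 mm high with a 1.5 mm bevel below, clear glass with a low dome to 16 mm; 60 g. Two or three are present, flat side down in a row across the drawer, about 80 mm apart; the others are absent. Origin: centre of the flat underside; z axis towards the dome.
- lens2: A plano-convex lens (all alike), 50 mm diameter, black cylindrical edge 12 mm high with a 1.5 mm bevel below, clear glass with a low dome to 16 mm; 60 g. Two or three are present, flat side down in a row across the drawer, about 80 mm apart; the others are absent. Origin: centre of the flat underside; z axis towards the dome.
- lens3: A plano-convex lens (all alike), 50 mm diameter, black cylindrical edge 12 mm high with a 1.5 mm bevel below, clear glass with a low dome to 16 mm; 60 g. Two or three are present, flat side down in a row across the drawer, about 80 mm apart; the others are absent. Origin: centre of the flat underside; z axis towards the dome.
- ring1: Black plastic retaining ring (the three are alike), 42 mm high, 80 g, standing skirt down on the table. Skirt 80 mm outer, 74 mm inner diameter, up to a shoulder 26 mm above the origin; above it a knurled round collar of 54 mm diameter, 26 to 42 mm up, to be gripped, with a 42 mm hole. Origin: centre of the skirt's lower rim, z up.
- ring2: Retaining ring like ring1. Inside, the face that presses on the lens is 22 mm above the origin. Three pins of 4.4 mm diameter stick inward from the skirt to a radius of 31 mm, 4 mm above the origin, in the directions of the ring's own +x and 120 degrees either side: they run in the cell's thread.
- ring3: Retaining ring like ring1 and ring2. Rings that are not needed may stay anywhere.
- cell1 (a point): Centre of the lens seat of an aluminium telescope cell; three alike stand 110 mm apart in a row on a plywood board, 105 x 320 x 12 mm, fixed to the table. Seat 28 mm above the table, 53 mm in diameter; the round rim stands 6 mm above it, so a seated lens stands 6 mm proud. z up, y along the row. Outside is a coarse three-start thread, 69 mm over its crests.
- cell2 (a point): Middle cell, like cell1. The thread is open from above for a ring's pins, over about 30 degrees, in this point's +x direction and 120 degrees either side; there the ring's origin stands 4 mm below this point. A ring set down at another angle rides on the thread, up to 6.5 mm higher; turning it clockwise leads it into the next opening.
- cell3 (a point): Third cell, like cell1 and cell2. From the opening, turned clockwise seen from above, the ring sinks 0.08 mm per degree; after about 75 degrees it meets the lens, its origin 10 mm below this point; from about 83 degrees it presses on it, harder and harder, and at about 96 degrees, tight, it comes up against a stop. It does not turn back by itself.
- bottle: Bystander: a water bottle, blue below and pale above, 72 mm diameter, 250 mm high. Origin: centre of its underside.
- tape: Bystander: a roll of tape lying flat, 92 mm diameter, 19 mm high. Origin: centre of its underside.
- laptop: Bystander: a closed dark laptop, 220 x 310 x 18 mm. Origin: centre of its underside.
- cardbox: Bystander: a box of playing cards, 92 x 65 x 20 mm. Origin: centre of its underside.
Things that resemble listed ones, but are neither listed nor needed, are in the scene too. What is shaped like the ring1 but red or white is not meant. Leave any green look-alike of the ring2 alone.

How it is judged:
On the way:
1. the drawer is pulled out to its stop (within 8 mm) (value of joint drawer above 0.152 m), for 0.2 s.
At the end, for the whole second after the job is handed in: Every lens present lies in a cell of its own, dome up, centred within 4 mm, on the seat within 2 mm, under a level ring screwed down to within 1.5 mm of meeting it and pressing on it with over 3 N (its weight is about 1 N); the drawer is shut within 8 mm; all are at rest (((horizontal distance between lens1 and cell1 below 0.004 m and z of lens1 in the frame of cell1 below 0.002 m and angle between lens1's own z axis and vertical below 0.1 rad and ((horizontal distance between ring1 and cell1 below 0.005 m and z of ring1 in the frame of cell1 below -0.0085 m and angle between ring1's own z axis and vertical below 0.06 rad and contact force between ring1 and lens1 above 3 N) or (horizontal distance between ring2 and cell1 below 0.005 m and z of ring2 in the frame of cell1 below -0.0085 m and angle between ring2's own z axis and vertical below 0.06 rad and contact force between ring2 and lens1 above 3 N) or (horizontal distance between ring3 and cell1 below 0.005 m and z of ring3 in the frame of cell1 below -0.0085 m and angle between ring3's own z axis and vertical below 0.06 rad and contact force between ring3 and lens1 above 3 N))) or (horizontal distance between lens1 and cell2 below 0.004 m and z of lens1 in the frame of cell2 below 0.002 m and angle between lens1's own z axis and vertical below 0.1 rad and ((horizontal distance between ring1 and cell2 below 0.005 m and z of ring1 in the frame of cell2 below -0.0085 m and angle between ring1's own z axis and vertical below 0.06 rad and contact force between ring1 and lens1 above 3 N) or (horizontal distance between ring2 and cell2 below 0.005 m and z of ring2 in the frame of cell2 below -0.0085 m and angle between ring2's own z axis and vertical below 0.06 rad and contact force between ring2 and lens1 above 3 N) or (horizontal distance between ring3 and cell2 below 0.005 m and z of ring3 in the frame of cell2 below -0.0085 m and angle between ring3's own z axis and vertical below 0.06 rad and contact force between ring3 and lens1 above 3 N))) or (horizontal distance between lens1 and cell3 below 0.004 m and z of lens1 in the frame of cell3 below 0.002 m and angle between lens1's own z axis and vertical below 0.1 rad and ((horizontal distance between ring1 and cell3 below 0.005 m and z of ring1 in the frame of cell3 below -0.0085 m and angle between ring1's own z axis and vertical below 0.06 rad and contact force between ring1 and lens1 above 3 N) or (horizontal distance between ring2 and cell3 below 0.005 m and z of ring2 in the frame of cell3 below -0.0085 m and angle between ring2's own z axis and vertical below 0.06 rad and contact force between ring2 and lens1 above 3 N) or (horizontal distance between ring3 and cell3 below 0.005 m and z of ring3 in the frame of cell3 below -0.0085 m and angle between ring3's own z axis and vertical below 0.06 rad and contact force between ring3 and lens1 above 3 N)))) and ((horizontal distance between lens2 and cell1 below 0.004 m and z of lens2 in the frame of cell1 below 0.002 m and angle between lens2's own z axis and vertical below 0.1 rad and ((horizontal distance between ring1 and cell1 below 0.005 m and z of ring1 in the frame of cell1 below -0.0085 m and angle between ring1's own z axis and vertical below 0.06 rad and contact force between ring1 and lens2 above 3 N) or (horizontal distance between ring2 and cell1 below 0.005 m and z of ring2 in the frame of cell1 below -0.0085 m and angle between ring2's own z axis and vertical below 0.06 rad and contact force between ring2 and lens2 above 3 N) or (horizontal distance between ring3 and cell1 below 0.005 m and z of ring3 in the frame of cell1 below -0.0085 m and angle between ring3's own z axis and vertical below 0.06 rad and contact force between ring3 and lens2 above 3 N))) or (horizontal distance between lens2 and cell2 below 0.004 m and z of lens2 in the frame of cell2 below 0.002 m and angle between lens2's own z axis and vertical below 0.1 rad and ((horizontal distance between ring1 and cell2 below 0.005 m and z of ring1 in the frame of cell2 below -0.0085 m and angle between ring1's own z axis and vertical below 0.06 rad and contact force between ring1 and lens2 above 3 N) or (horizontal distance between ring2 and cell2 below 0.005 m and z of ring2 in the frame of cell2 below -0.0085 m and angle between ring2's own z axis and vertical below 0.06 rad and contact force between ring2 and lens2 above 3 N) or (horizontal distance between ring3 and cell2 below 0.005 m and z of ring3 in the frame of cell2 below -0.0085 m and angle between ring3's own z axis and vertical below 0.06 rad and contact force between ring3 and lens2 above 3 N))) or (horizontal distance between lens2 and cell3 below 0.004 m and z of lens2 in the frame of cell3 below 0.002 m and angle between lens2's own z axis and vertical below 0.1 rad and ((horizontal distance between ring1 and cell3 below 0.005 m and z of ring1 in the frame of cell3 below -0.0085 m and angle between ring1's own z axis and vertical below 0.06 rad and contact force between ring1 and lens2 above 3 N) or (horizontal distance between ring2 and cell3 below 0.005 m and z of ring2 in the frame of cell3 below -0.0085 m and angle between ring2's own z axis and vertical below 0.06 rad and contact force between ring2 and lens2 above 3 N) or (horizontal distance between ring3 and cell3 below 0.005 m and z of ring3 in the frame of cell3 below -0.0085 m and angle between ring3's own z axis and vertical below 0.06 rad and contact force between ring3 and lens2 above 3 N)))) and ((horizontal distance between lens3 and cell1 below 0.004 m and z of lens3 in the frame of cell1 below 0.002 m and angle between lens3's own z axis and vertical below 0.1 rad and ((horizontal distance between ring1 and cell1 below 0.005 m and z of ring1 in the frame of cell1 below -0.0085 m and angle between ring1's own z axis and vertical below 0.06 rad and contact force between ring1 and lens3 above 3 N) or (horizontal distance between ring2 and cell1 below 0.005 m and z of ring2 in the frame of cell1 below -0.0085 m and angle between ring2's own z axis and vertical below 0.06 rad and contact force between ring2 and lens3 above 3 N) or (horizontal distance between ring3 and cell1 below 0.005 m and z of ring3 in the frame of cell1 below -0.0085 m and angle between ring3's own z axis and vertical below 0.06 rad and contact force between ring3 and lens3 above 3 N))) or (horizontal distance between lens3 and cell2 below 0.004 m and z of lens3 in the frame of cell2 below 0.002 m and angle between lens3's own z axis and vertical below 0.1 rad and ((horizontal distance between ring1 and cell2 below 0.005 m and z of ring1 in the frame of cell2 below -0.0085 m and angle between ring1's own z axis and vertical below 0.06 rad and contact force between ring1 and lens3 above 3 N) or (horizontal distance between ring2 and cell2 below 0.005 m and z of ring2 in the frame of cell2 below -0.0085 m and angle between ring2's own z axis and vertical below 0.06 rad and contact force between ring2 and lens3 above 3 N) or (horizontal distance between ring3 and cell2 below 0.005 m and z of ring3 in the frame of cell2 below -0.0085 m and angle between ring3's own z axis and vertical below 0.06 rad and contact force between ring3 and lens3 above 3 N))) or (horizontal distance between lens3 and cell3 below 0.004 m and z of lens3 in the frame of cell3 below 0.002 m and angle between lens3's own z axis and vertical below 0.1 rad and ((horizontal distance between ring1 and cell3 below 0.005 m and z of ring1 in the frame of cell3 below -0.0085 m and angle between ring1's own z axis and vertical below 0.06 rad and contact force between ring1 and lens3 above 3 N) or (horizontal distance between ring2 and cell3 below 0.005 m and z of ring2 in the frame of cell3 below -0.0085 m and angle between ring2's own z axis and vertical below 0.06 rad and contact force between ring2 and lens3 above 3 N) or (horizontal distance between ring3 and cell3 below 0.005 m and z of ring3 in the frame of cell3 below -0.0085 m and angle between ring3's own z axis and vertical below 0.06 rad and contact force between ring3 and lens3 above 3 N)))) and value of joint drawer below 0.008 m and linear speed of each of lens1, lens2, lens3, ring1, ring2, ring3 below 0.02 m/s); the robot touches nothing.
It fails at once if a lens is let fall freely from more than about 5 cm ((linear speed of lens1 above 1 m/s and contact force between the fingers and lens1 below 0.1 N) or (linear speed of lens2 above 1 m/s and contact force between the fingers and lens2 below 0.1 N) or (linear speed of lens3 above 1 m/s and contact force between the fingers and lens3 below 0.1 N)).
It fails at once if the bottle, tape, laptop or card box is moved more than 3 cm (distance of any of bottle, tape, laptop, cardbox from where it was at the start of the episode above 0.03 m).
Of lens1, lens2, lens3 only 2 to 3 are there at a start; the rules pass over those that are not, and their reading is None.
At some moment in a run one of ring1, ring2, ring3 may be knocked a few centimetres aside while the robot is not near it.
It also fails if it takes over 210 s, if anything falls off the work surface, if the arm or the gripper's body presses on something with over 40 N, if the wrist force passes 120 N, or if a joint passes its speed limit or range.

ROBOT

A 6-joint arm with a two-finger parallel gripper is mounted at the origin on the work surface. World frame = base frame: x ahead of the robot, y to its left, z up, the work surface at z = 0. Lengths are in m, angles in rad, forces in N, time in s.
With the tool pointing down it reaches from about 0.35 to 0.975 m from the base axis. Payload 4.9 kg.
Tool frame: the origin (TCP) lies at the very end of the fingers, on their centre line; the grasp point (between the pads) lies 19 mm behind it; z points along the fingers, y is the line along which they close (so a half turn about z gives the same grasp; the last joint's range is limited). The gripper opens to 85 mm and grips with 20 to 120 N. Pads are 22 mm wide; open, the fingers measure 114 mm over their backs; the gripper's body (76 mm by 85 mm) begins 54 mm behind the grasp point. The pads swing forward as they close: fully open they stand 13 mm farther back than shut.
Start: joints at [-1.392, 0.053, 1.613, -0, 1.476, -0.119], TCP at [0.183, -0.597, 0.231] pointing down, gripper open.
Joint ranges: [-3.01, 3.01], [-1.01, 2.22], [0.06, 2.58], [-1.02, 4.17], [0.09, 2.62], [-3.14, 3.14]. Speed limits (rad/s): [2.57, 2.57, 3.14, 3.14, 3.14, 3.14].

INTERFACE

Orientations are given as a rotation vector (axis times angle).
In Python, from station import ctrl gives the robot as it stands. The module is installed in compiled form; this text tells all that it offers.
- The arm moves only by the tool jog_arm, never from a script. Its argument "steps" is a list of rows, each an object with "delta_rot": the turn, a rotation vector about the tool's x, y, z in degrees, a list of three; "linear": the shift along the tool's x, y, z in m, a list of three; "grip": the finger opening in m, from 0 to 0.0854. In form: [{"delta_rot": [rx, ry, rz], "linear": [x, y, z], "grip": grip}, ...]. A call has 1 to 10 rows; each row shifts and turns the commanded pose from where the row before left it, along the tool's axes as they then stand; what a row does not reach is not made up. A row lasts 1/10 s, in which the tool goes at most 50 mm and 8.59 degrees, less where a joint would pass 70% of its speed; a pose out of reach is approached as far as the arm can. A call with a gripper value outside its range is refused whole. The fingers move at their own pace and stop on an object; "newtons" is the grip in N (left out, the last holds). Time passes only in rows, so rows that do not move let the fingers close. It gives the time, the measured TCP pose, the force, the opening and the grip force at its end, in the units of the state.
- ctrl.get_obs(): the state, without advancing time (a new reading comes with each control period).
- ctrl.get_image(name): name is "scene" or "top" or "wrist"; returns (picture, depth): 420x560x3 uint8, red, green, blue; 420x560 float32, m along the optical axis (not along the pixel's ray), 0 where there is no reading.
- ctrl.camera_info(name): a dict with "camera_matrix" (3x3 intrinsics, pixels), "distortion" ([k1, k2, p1, p2, k3] as OpenCV has them; the pictures are not rectified), "R" (3x3) and "t" (3): a world point X has camera coordinates R X + t; the wrist camera has in their place "T_tool_cam" (4x4, takes a point from camera to tool coordinates, whose origin is the TCP and whose axes are the flange's). Camera axes: x right, y down, z forward; pixel columns grow to the right and rows downward; lengths in m; the calibration is good to about 2 mm. A picture is of the moment at which its call begins: read the wrist's pose just before it. camera_info takes no time and is no camera call.
- ctrl.finish_job(): hands the job in; it is judged then, once.
The state is a dict: "t": time; "q": joint angles; "dq": joint speeds; "effort": joint torques, N m; "tool_pos": TCP position; "tool_rot": TCP orientation; "contact_force": force on the tool from outside, world axes, zero at the start; "wrist_torque": the same for the moment, N m; "opening": finger opening in m; "grip_force": force on a finger pad.
Only numpy, scipy, OpenCV 4.12 (cv2) and the standard library are available. Lean on these libraries where they do the work, as an engineer would, in place of code of your own. Each camera call takes 0.05 s, during which the arm holds its last target. There are 200 camera calls.

## Working session

There is one attempt and no reset: what is moved stays moved. The work goes in short steps, Python scripts to look and compute and a tool call to move; the robot and the scene stay as the last step left them, time stands still between calls to the robot, and variables do not carry over. Pictures are saved under pics/ and viewed, at most 14 in all, crops included, and the job is handed in when it is done.

Besides the shell and the picture viewer there is one more tool, called after ">>>" as name(argument=value, ...), one argument or row to a line, values as JSON. jog_arm: Moves the arm, as the interface text tells. Its arguments: {"type":"object","properties":{"steps":{"type":"array"},"newtons":{"type":"number"}},"required":["steps"]}

```bash
mkdir -p pics; cat > h.py <<'E'
import numpy as np, cv2
from scipy.spatial.transform import Rotation as R
from station import ctrl
def grab(name):
    o=ctrl.get_obs(); im,d=ctrl.get_image(name); c=ctrl.camera_info(name)
    K=np.array(c["camera_matrix"]);D=np.array(c["distortion"])
    if name=="wrist":
        T=np.array(c["T_tool_cam"]);Rt=R.from_rotvec(o["tool_rot"]).as_matrix()
        Rw=Rt@T[:3,:3];tw=Rt@T[:3,3]+np.array(o["tool_pos"])
    else:
        Rc=np.array(c["R"]);Rw=Rc.T;tw=-Rc.T@np.array(c["t"])
    return im,d,K,D,Rw,tw
def cloud(g):
    im,d,K,D,Rw,tw=g
    v,u=np.mgrid[0:d.shape[0],0:d.shape[1]]
    p=cv2.undistortPoints(np.stack([u,v],-1).reshape(-1,1,2).astype(float),K,D).reshape(-1,2)
    X=np.c_[p,np.ones(len(p))]*d.reshape(-1,1)
    return (X@Rw.T+tw).reshape(*d.shape,3)
def save(name,im): cv2.imwrite("pics/"+name,im[:,:,::-1])
E
python3 - <<'E'
from h import *
o=ctrl.get_obs();print({k:np.round(v,3) for k,v in o.items()})
for n in ["scene","top"]:
    g=grab(n);save(n+"0.png",g[0]);np.savez("/tmp/%s.npz"%n,im=g[0],P=cloud(g));print(n,g[5].round(3),g[4].round(2).tolist())
E
```

```text
{'t': np.float64(0.0), 'q': array([-1.392,  0.053,  1.614,  0.   ,  1.476, -0.119]), 'dq': array([-0.001,  0.   , -0.001,  0.   , -0.001,  0.001]), 'effort': array([-1.0000e-03, -3.9368e+01, -3.7018e+01, -0.0000e+00,  7.0000e-03,
       -0.0000e+00]), 'tool_pos': array([ 0.183, -0.597,  0.23 ]), 'tool_rot': array([-3.105, -0.466,  0.   ]), 'contact_force': array([ 0.413, -0.178,  0.024]), 'wrist_torque': array([-0.01 ,  0.038, -0.034]), 'grip_force': np.float64(0.0), 'opening': np.float64(0.086)}
scene [1.629 0.675 1.022] [[-0.59, 0.49, -0.65], [0.81, 0.36, -0.46], [0.01, -0.8, -0.6]]
top [ 0.248 -0.042  1.689] [[-0.05, -0.97, 0.23], [-1.0, 0.05, -0.01], [0.0, -0.23, -0.97]]
```

View pics/scene0.png

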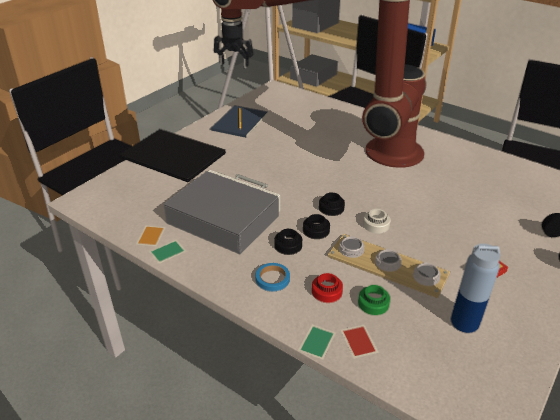

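View pics/top0.png

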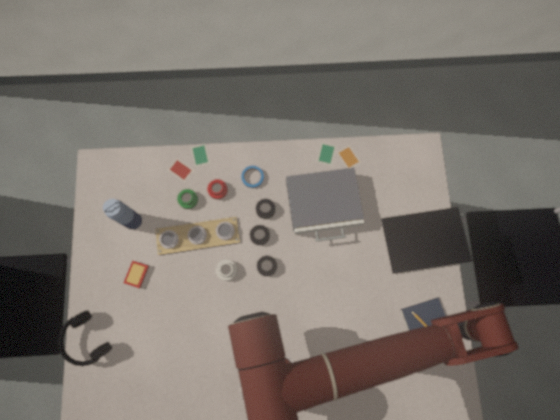

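The scene view shows the grey cabinet at about (225,205) and the three black rings at (332,203), (316,226) and (288,240). The board with its three cells is at (388,262). In the top view the black rings are at (265,208), (260,235) and (267,266), the cells at (226,231), (197,235) and (168,240), and the cabinet front edge at (330,228), with the handle just below it.

```bash
python3 - <<'E'
from h import *
for n in ["top","scene"]:
    f=np.load("/tmp/%s.npz"%n);P=f["P"];im=f["im"].astype(int)
    z=P[...,2];print(n,"table z",np.median(z[(abs(P[...,0]-.4)<.2)&(abs(P[...,1])<.2)&(abs(z)<.03)]))
    dark=im.max(-1)<70
    inb=(P[...,0]>.3)&(P[...,0]<1.0)&(abs(P[...,1])<.5)
    # dark objects
    for lab,m in [("blackring top",dark&inb&(z>.034)&(z<.05)),("cells rim",inb&(z>.026)&(z<.044)&~dark),("cab top",inb&(z>.068)&(z<.085)),("board",inb&(z>.006)&(z<.018))]:
        k,l,s,c=cv2.connectedComponentsWithStats(m.astype(np.uint8))
        for i in range(1,k):
            if s[i,4]>25:
                q=P[l==i];print(lab,c[i].round(),s[i,4],q.mean(0).round(4),q.min(0).round(3),q.max(0).round(3))
    m=inb&(z>.068)&(z<.085)
    q=P[m][:,:2]; r=cv2.minAreaRect(q.astype(np.float32));print("cab rect",r,cv2.boxPoints(r).round(3).tolist())
E
```

```text
top table z 0.000934036239639946
cells rim [217. 189.] 144 [0.7423 0.177  0.0331] [0.705 0.139 0.026] [0.78  0.215 0.044]
cells rim [187. 198.] 134 [0.7082 0.2952 0.0338] [0.67  0.258 0.026] [0.748 0.334 0.044]
cells rim [263. 204.] 64 [ 0.6715 -0.0013  0.033 ] [ 0.645 -0.044  0.026] [0.692 0.028 0.043]
cells rim [225. 231.] 194 [0.5724 0.1514 0.0316] [0.539 0.12  0.026] [0.607 0.186 0.042]
cells rim [258. 234.] 127 [0.5526 0.0214 0.0334] [ 0.518 -0.019  0.026] [0.588 0.055 0.044]
cells rim [197. 235.] 185 [0.562  0.2607 0.031 ] [0.528 0.228 0.026] [0.593 0.295 0.041]
cells rim [167. 239.] 196 [0.551  0.3725 0.0313] [0.518 0.339 0.026] [0.583 0.406 0.043]
cells rim [267. 266.] 146 [ 0.4286 -0.0051  0.0333] [ 0.39  -0.044  0.026] [0.465 0.032 0.044]
cells rim [227. 269.] 153 [0.4218 0.1477 0.0324] [0.382 0.112 0.026] [0.458 0.189 0.044]
cab top [325. 199.] 3744 [ 0.668  -0.2391  0.0755] [ 0.546 -0.381  0.068] [ 0.789 -0.099  0.085]
board [197. 236.] 1236 [0.5596 0.261  0.0122] [0.493 0.095 0.006] [0.634 0.427 0.018]
board [387. 230.] 108 [ 0.5461 -0.4823  0.0143] [ 0.486 -0.5    0.007
[... 2106 characters left out ...]
1872 [0.5791 0.2744 0.0106] [0.495 0.099 0.006] [0.636 0.427 0.018]
board [288. 249.] 91 [0.684  0.0102 0.0118] [ 0.644 -0.039  0.006] [0.701 0.033 0.018]
board [272. 277.] 381 [0.8004 0.0425 0.0137] [ 0.749 -0.007  0.006] [0.844 0.086 0.018]
board [327. 296.] 101 [0.7752 0.1969 0.0123] [0.731 0.153 0.006] [0.79  0.223 0.018]
board [372. 308.] 101 [0.7425 0.3119 0.0121] [0.705 0.267 0.006] [0.756 0.341 0.018]
cab rect ((0.6498914361000061, 0.05895674228668213), (0.22872203588485718, 0.8754057884216309), 4.518645763397217) [[0.5009999871253967, 0.4860000014305115], [0.5699999928474426, -0.38600000739097595], [0.7979999780654907, -0.36800000071525574], [0.7289999723434448, 0.5040000081062317]]
```

```bash
python3 - <<'E'
from h import *
for n in ["top","scene"]:
    f=np.load("/tmp/%s.npz"%n);P=f["P"]
    z=P[...,2];inb=(P[...,0]>.45)&(P[...,0]<.85)&(P[...,1]<-.05)&(P[...,1]>-.42)
    q=P[inb&(z>.066)&(z<.085)][:,:2].astype(np.float32)
    r=cv2.minAreaRect(q);print(r,cv2.boxPoints(r).round(3).tolist())
    m=inb&(z>.03)&(z<.064)&(P[...,0]<.56);q=P[m];print(len(q),q[:80:3].round(3).tolist())
c=ctrl.camera_info("wrist");print(np.round(c["T_tool_cam"],3).tolist(),np.round(c["camera_matrix"],0).tolist())
E
```

```text
((0.6690828800201416, -0.24022820591926575), (0.22528061270713806, 0.27121272683143616), 4.954594135284424) [[0.5450000166893005, -0.11500000208616257], [0.5690000057220459, -0.38499999046325684], [0.7929999828338623, -0.3659999966621399], [0.7699999809265137, -0.0949999988079071]]
187 [[0.56, -0.265, 0.059], [0.559, -0.3, 0.056], [0.558, -0.238, 0.058], [0.558, -0.254, 0.053], [0.559, -0.267, 0.042], [0.554, -0.299, 0.059], [0.555, -0.211, 0.059], [0.555, -0.223, 0.056], [0.557, -0.236, 0.041], [0.558, -0.249, 0.035], [0.551, -0.304, 0.055], [0.553, -0.189, 0.055], [0.552, -0.2, 0.056], [0.554, -0.213, 0.04], [0.547, -0.299, 0.056], [0.55, -0.15, 0.058], [0.55, -0.161, 0.055], [0.551, -0.173, 0.05], [0.552, -0.186, 0.037], [0.553, -0.198, 0.03], [0.542, -0.298, 0.062], [0.548, -0.127, 0.058], [0.548, -0.138, 0.052], [0.55, -0.151, 0.041], [0.55, -0.167, 0.033], [0.539, -0.298, 0.061], [0.547, -0.123, 0.044]]
((0.6730984449386597, -0.2396644502878189), (0.22980906069278717, 0.2777598202228546), 4.979815483093262) [[0.546999990940094, -0.11100000143051147], [0.5709999799728394, -0.388
[... 219 characters left out ...]
 0.051], [0.521, -0.288, 0.053], [0.539, -0.298, 0.055], [0.531, -0.293, 0.052], [0.531, -0.279, 0.058], [0.522, -0.275, 0.055], [0.542, -0.295, 0.054], [0.529, -0.286, 0.05], [0.526, -0.276, 0.053], [0.519, -0.269, 0.052], [0.529, -0.278, 0.05], [0.522, -0.271, 0.049], [0.522, -0.259, 0.054], [0.514, -0.253, 0.052], [0.526, -0.264, 0.05], [0.526, -0.251, 0.055], [0.52, -0.244, 0.055], [0.523, -0.262, 0.045], [0.526, -0.247, 0.053], [0.521, -0.239, 0.053], [0.521, -0.227, 0.058], [0.527, -0.242, 0.051], [0.523, -0.234, 0.053]]
[[-0.0, -0.953, -0.303, 0.078], [1.0, -0.0, 0.0, 0.0], [-0.0, -0.303, 0.953, -0.143], [0.0, 0.0, 0.0, 1.0]] [[350.0, 0.0, 278.0], [0.0, 350.0, 213.0], [0.0, 0.0, 1.0]]
```

```bash
cat >> h.py <<'E'
def plan(x,y,z,head):
    """total turn about tool z (deg, first), then tool-frame shift (after the turn) in mm to reach x,y,z with tool-x heading head(deg)"""
    o=ctrl.get_obs();M=R.from_rotvec(o["tool_rot"]).as_matrix();p=np.array(o["tool_pos"])
    h=np.degrees(np.arctan2(M[1,0],M[0,0]));dh=(head-h+180)%360-180
    M2=M@R.from_euler('z',-dh,degrees=True).as_matrix()
    print("t %.1f"%o["t"],"pos",p.round(4),"head %.1f"%h,"tilt",M[:2,2].round(4),"q6 %.2f"%o["q"][5],"turn rz %.1f"%-dh,"shift mm",((np.array([x,y,z])-p)@M2*1000).round(1), "F",np.round(o["contact_force"],1))
E
python3 - <<'E'
from h import *
plan(.511,-.254,.15,95)
E
```

```text
t 0.1 pos [ 0.1833 -0.5969  0.2302] head 17.1 tilt [-0.0003  0.0018] q6 -0.12 turn rz -77.9 shift mm [312.9 356.4  80.7] F [-0.8 -0.7  0.1]
```

>>> jog_arm(
  steps=[
    {"delta_rot": [0,0,-7.8],"linear": [0,0,0],"grip": 0.085},
    {"delta_rot": [0,0,-7.8],"linear": [0,0,0],"grip": 0.085},
    {"delta_rot": [0,0,-7.8],"linear": [0,0,0],"grip": 0.085},
    {"delta_rot": [0,0,-7.8],"linear": [0,0,0],"grip": 0.085},
    {"delta_rot": [0,0,-7.8],"linear": [0,0,0],"grip": 0.085},
    {"delta_rot": [0,0,-7.8],"linear": [0,0,0],"grip": 0.085},
    {"delta_rot": [0,0,-7.8],"linear": [0,0,0],"grip": 0.085},
    {"delta_rot": [0,0,-7.8],"linear": [0,0,0],"grip": 0.085},
    {"delta_rot": [0,0,-7.8],"linear": [0,0,0],"grip": 0.085},
    {"delta_rot": [0,0,-7.8],"linear": [0,0,0],"grip": 0.085},
  ],
)

```text
t: 1.1
tool_pos: [0.1833, -0.5971, 0.2305]
tool_rot: [-2.114, -2.323, -0.001]
contact_force: [0.5, -0.7, -0.8]
opening: 0.085
grip_force: 0.0
```

>>> jog_arm(
  steps=[
    {"delta_rot": [0,0,0],"linear": [0.031,0.0355,0.008],"grip": 0.04},
    {"delta_rot": [0,0,0],"linear": [0.031,0.0355,0.008],"grip": 0.04},
    {"delta_rot": [0,0,0],"linear": [0.031,0.0355,0.008],"grip": 0.04},
    {"delta_rot": [0,0,0],"linear": [0.031,0.0355,0.008],"grip": 0.04},
    {"delta_rot": [0,0,0],"linear": [0.031,0.0355,0.008],"grip": 0.04},
    {"delta_rot": [0,0,0],"linear": [0.031,0.0355,0.008],"grip": 0.04},
    {"delta_rot": [0,0,0],"linear": [0.031,0.0355,0.008],"grip": 0.04},
    {"delta_rot": [0,0,0],"linear": [0.031,0.0355,0.008],"grip": 0.04},
    {"delta_rot": [0,0,0],"linear": [0.031,0.0355,0.008],"grip": 0.04},
    {"delta_rot": [0,0,0],"linear": [0.031,0.0355,0.008],"grip": 0.04},
  ],
)

```text
t: 2.1
tool_pos: [0.5105, -0.2556, 0.1506]
tool_rot: [-2.121, -2.317, 0.0]
contact_force: [0.4, -0.3, -0.6]
opening: 0.0399
grip_force: 0.0
```

```bash
python3 - <<'E'
from h import *
plan(.511,-.254,.033,95)
g=grab("wrist");save("w1.png",g[0]);P=cloud(g)
m=(P[...,2]>.04)&(P[...,2]<.064)&(P[...,0]<.535)&(P[...,0]>.46)&(abs(P[...,1]+.25)<.075)
q=P[m];print(len(q),q.mean(0),q.min(0),q.max(0))
r=cv2.minAreaRect(q[:,:2].astype(np.float32));print(r)
m=(P[...,2]>.066)&(P[...,2]<.085)&(P[...,0]<.59)
q=P[m];print(len(q), np.polyfit(q[:,1],q[:,0],1))
for y in np.arange(-.33,-.16,.02):
    s=q[abs(q[:,1]-y)<.006]
    if len(s): print(round(y,2),s[:,0].min().round(4))
E
```

```text
t 2.1 pos [ 0.5105 -0.2556  0.1506] head 95.1 tilt [-0.0003  0.0001] q6 -0.68 turn rz 0.1 shift mm [  1.5   0.7 117.6] F [ 0.4 -0.3 -0.6]
2799 [ 0.51908821 -0.24516906  0.05611821] [ 0.5083048  -0.31215981  0.05042736] [ 0.53497241 -0.19285942  0.05932842]
((0.5256797075271606, -0.25192025303840637), (0.02627854235470295, 0.11957235634326935), 4.339189529418945)
16524 [-0.04653991  0.56291357]
-0.31 0.5791
-0.29 0.561
-0.27 0.5591
-0.25 0.5574
-0.23 0.5557
-0.21 0.5539
-0.19 0.5529
-0.17 0.5513
```

View pics/w1.png

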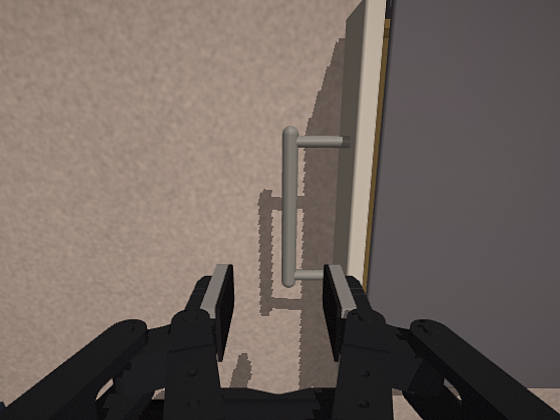

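The wrist view shows the handle bar running vertically at column 290, rows 130–285, with the drawer front at column 350 and the fingers straddling it.

>>> jog_arm(
  steps=[
    {"delta_rot": [0,0,0],"linear": [0.002,0.007,0.03],"grip": 0.034},
    {"delta_rot": [0,0,0],"linear": [0,0,0.03],"grip": 0.034},
    {"delta_rot": [0,0,0],"linear": [0,0,0.03],"grip": 0.034},
    {"delta_rot": [0,0,0],"linear": [0,0,0.02],"grip": 0.034},
    {"delta_rot": [0,0,0],"linear": [0,0,0.007],"grip": 0.034},
    {"delta_rot": [0,0,0],"linear": [0,0,0],"grip": 0.005},
    {"delta_rot": [0,0,0],"linear": [0,0,0],"grip": 0.005},
    {"delta_rot": [0,0,0],"linear": [0,0,0],"grip": 0.005},
    {"delta_rot": [0,0,0],"linear": [0,0,0],"grip": 0.005},
  ],
  newtons=40,
)

```text
t: 3.05
tool_pos: [0.5168, -0.2549, 0.0349]
tool_rot: [2.121, 2.316, 0.001]
contact_force: [2.4, -0.2, -3.5]
opening: 0.0096
grip_force: 38.9
```

>>> jog_arm(
  steps=[
    {"delta_rot": [0,0,0],"linear": [0,-0.01,0],"grip": 0.005},
    {"delta_rot": [0,0,0],"linear": [0,-0.02,0],"grip": 0.005},
    {"delta_rot": [0,0,0],"linear": [0,-0.02,0],"grip": 0.005},
    {"delta_rot": [0,0,0],"linear": [0,-0.02,0],"grip": 0.005},
    {"delta_rot": [0,0,0],"linear": [0,-0.02,0],"grip": 0.005},
    {"delta_rot": [0,0,0],"linear": [0,-0.02,0],"grip": 0.005},
    {"delta_rot": [0,0,0],"linear": [0,-0.02,0],"grip": 0.005},
    {"delta_rot": [0,0,0],"linear": [0,-0.02,0],"grip": 0.005},
    {"delta_rot": [0,0,0],"linear": [0,-0.008,0],"grip": 0.005},
    {"delta_rot": [0,0,0],"linear": [0,-0.003,0],"grip": 0.005},
  ],
)

```text
t: 4.05
tool_pos: [0.3617, -0.2683, 0.035]
tool_rot: [2.117, 2.302, 0.02]
contact_force: [35.8, 5.3, -24.1]
opening: 0.0093
grip_force: 39.7
```

>>> jog_arm(
  steps=[
    {"delta_rot": [0,0,0],"linear": [0,0,0],"grip": 0.005},
    {"delta_rot": [0,0,0],"linear": [0,0,0],"grip": 0.005},
    {"delta_rot": [0,0,0],"linear": [0,0,0],"grip": 0.005},
  ],
)

```text
t: 4.35
tool_pos: [0.3617, -0.2683, 0.035]
tool_rot: [2.116, 2.306, 0.017]
contact_force: [25.7, 3.3, -17.9]
opening: 0.0092
grip_force: 39.8
```

```bash
python3 - <<'E'
from h import *
plan(.3617,-.2683,.18,95)
g=grab("scene");P=cloud(g)
# drawer front upper face
m=(P[...,2]>.066)&(P[...,2]<.08)&(P[...,0]>.35)&(P[...,0]<.45)&(abs(P[...,1]+.26)<.1);q=P[m];print(len(q),q.mean(0),np.polyfit(q[:,1],q[:,0],1))
save("s1.png",g[0])
E
```

```text
t 4.3 pos [ 0.3617 -0.2683  0.035 ] head 94.9 tilt [ 0.0161 -0.0002] q6 -0.90 turn rz -0.1 shift mm [  -0.2    2.3 -145. ] F [ 25.7   3.3 -17.9]
176 [ 0.40610161 -0.25960812  0.06990385] [-0.07884068  0.38563393]
```

>>> jog_arm(
  steps=[
    {"delta_rot": [0,0,0],"linear": [0,0.002,0],"grip": 0.034},
    {"delta_rot": [0,0,0],"linear": [0,0,0],"grip": 0.034},
    {"delta_rot": [0,0,0],"linear": [0,0,0],"grip": 0.034},
    {"delta_rot": [0,0,0],"linear": [0,0,-0.02],"grip": 0.034},
    {"delta_rot": [0,0,0],"linear": [0,0,-0.03],"grip": 0.034},
    {"delta_rot": [0,0,0],"linear": [0,0,-0.04],"grip": 0.034},
    {"delta_rot": [0,0,0],"linear": [0,0,-0.04],"grip": 0.08},
    {"delta_rot": [0,0,0],"linear": [0,0,-0.04],"grip": 0.08},
    {"delta_rot": [0,0,0],"linear": [0,0.02,-0.04],"grip": 0.08},
    {"delta_rot": [0,0,0],"linear": [0,0.03,0],"grip": 0.08},
  ],
)

```text
t: 5.4
tool_pos: [0.41, -0.2672, 0.2528]
tool_rot: [2.115, 2.305, -0.001]
contact_force: [0.7, 0.2, 0.6]
opening: 0.0801
grip_force: 0.0
```

```bash
python3 - <<'E'
from h import *
plan(.46,-.25,.25,95)
g=grab("top");save("t2.png",cv2.resize(g[0][120:330,180:460],None,fx=2.8,fy=2.8))
P=cloud(g);np.savez("/tmp/t2.npz",P=P,im=g[0])
E
```

```text
t 5.4 pos [ 0.41   -0.2672  0.2528] head 94.9 tilt [ 0.0097 -0.0099] q6 -0.82 turn rz -0.1 shift mm [12.8 51.3  3.1] F [0.7 0.2 0.6]
```

View pics/t2.png

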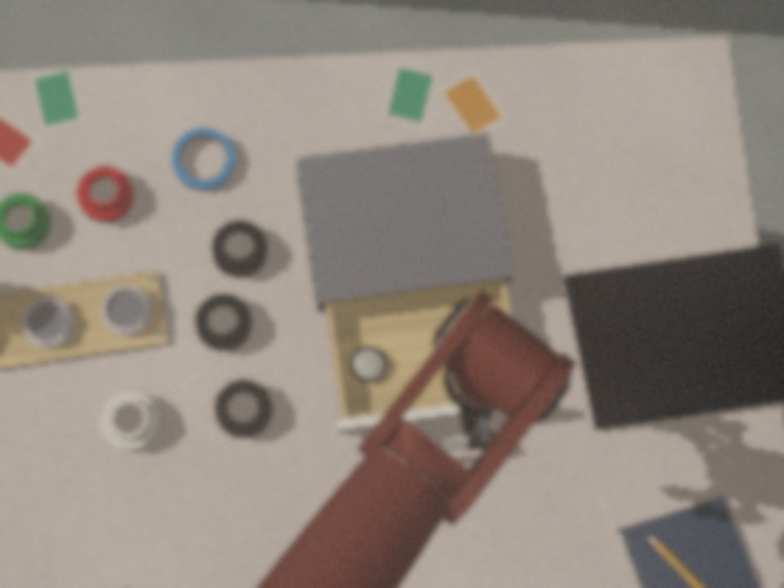

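The crop shows the drawer fully out, with one lens at (368,362) in the crop. The arm hides the rest of the tray, so I'll look with the wrist camera.

```bash
cat >> h.py <<'E'
def plan(x,y,z,head,sym=False):
    o=ctrl.get_obs();M=R.from_rotvec(o["tool_rot"]).as_matrix();p=np.array(o["tool_pos"])
    h=np.degrees(np.arctan2(M[1,0],M[0,0]));
    if sym and abs((head-h+180)%360-180)>90: head+=180
    a=np.radians(head);M2=np.array([[np.cos(a),np.sin(a),0],[np.sin(a),-np.cos(a),0],[0,0,-1]])
    rv=np.degrees(R.from_matrix(M.T@M2).as_rotvec())
    print("t %.1f"%o["t"],"pos",p.round(4),"head %.1f"%h,"q6 %.2f"%o["q"][5],"turn",rv.round(1),"shift mm",((np.array([x,y,z])-p)@M2*1000).round(1))
E
python3 - <<'E'
from h import *
plan(.46,-.25,.25,95)
E
```

```text
t 5.5 pos [ 0.4125 -0.2657  0.2493] head 95.1 q6 -0.81 turn [0.5 0.4 0.1] shift mm [11.5 48.7 -0.7]
```

>>> jog_arm(
  steps=[
    {"delta_rot": [0.5,0.4,0],"linear": [0,0,0],"grip": 0.08},
    {"delta_rot": [0,0,0],"linear": [0.006,0.025,0],"grip": 0.08},
    {"delta_rot": [0,0,0],"linear": [0.006,0.024,0],"grip": 0.08},
    {"delta_rot": [0,0,0],"linear": [0,0,0],"grip": 0.08},
  ],
)

```text
t: 5.85
tool_pos: [0.4558, -0.2474, 0.2428]
tool_rot: [-2.11, -2.309, 0.003]
contact_force: [-0.6, 0.3, -0.3]
opening: 0.08
grip_force: 0.0
```

```bash
python3 - <<'E'
from h import *
plan(.46,-.25,.25,95)
g=grab("wrist");save("w2.png",g[0]);np.savez("/tmp/w2.npz",im=g[0],P=cloud(g),K=g[2],D=g[3],Rw=g[4],tw=g[5])
E
```

```text
t 5.8 pos [ 0.4558 -0.2474  0.2428] head 95.1 q6 -0.73 turn [-0.6 -0.5  0.1] shift mm [-2.9  4.  -7.2]
```

View pics/w2.png

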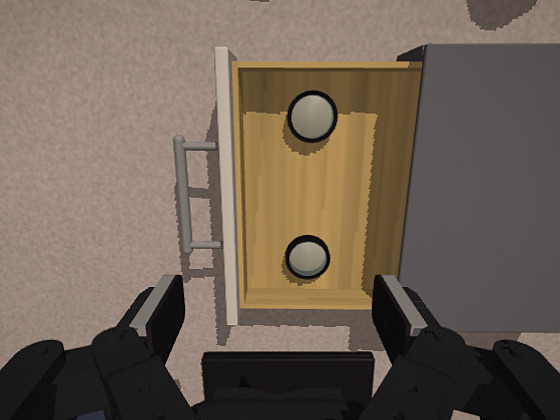

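The wrist view shows exactly two lenses in the tray, at (312,117) and (308,257). The middle place is empty.

```bash
cat >> h.py <<'E'
def toplane(g,uv,z):
    im,d,K,D,Rw,tw=g
    p=cv2.undistortPoints(np.asarray(uv,float).reshape(-1,1,2),K,D).reshape(-1,2)
    r=np.c_[p,np.ones(len(p))]@Rw.T
    return tw+r*((z-tw[2])/r[:,2])[:,None]
def circ(q):
    A=np.c_[2*q[:,:2],np.ones(len(q))];b=(q[:,:2]**2).sum(1)
    s=np.linalg.lstsq(A,b,rcond=None)[0];return s[0],s[1],np.sqrt(s[2]+s[0]**2+s[1]**2)
def ringfit(g,u,v,w,z,th):
    """outer contour of dark ring near pixel -> circle on plane z"""
    im=g[0];m=(im.max(-1)<th).astype(np.uint8);W=np.zeros_like(m);W[max(v-w,0):v+w,max(u-w,0):u+w]=1
    cs,_=cv2.findContours(m*W,cv2.RETR_EXTERNAL,cv2.CHAIN_APPROX_NONE);c=max(cs,key=lambda c:cv2.contourArea(cv2.convexHull(c)))
    return c.reshape(-1,2),np.round(circ(toplane(g,c,z)),4)
E
python3 - <<'E'
from h import *
f=np.load("/tmp/w2.npz");g=(f["im"],None,f["K"],f["D"],f["Rw"],f["tw"])
for u,v in [(312,117),(308,257)]:
    for th in (40,60):
        c,s=ringfit(g,u,v,34,.029,th);print(s,len(c),c.min(0),c.max(0), ringfit(g,u,v,34,.018,th)[1])
P=f["P"]
q=P[160:230,255:340].reshape(-1,3);print("floor z",np.median(q[:,2]))
print("glass z",P[117,312],P[257,308],"front",P[150,226],P[300,230])
E
```

```text
[ 0.4811 -0.1794  0.024 ] 142 [287  91] [336 141] [ 0.4821 -0.1796  0.0247]
[ 0.4811 -0.1795  0.0243] 144 [287  90] [337 142] [ 0.482  -0.1798  0.025 ]
[ 0.4936 -0.3291  0.025 ] 124 [286 235] [329 278] [ 0.4949 -0.3339  0.0258]
[ 0.4935 -0.3291  0.0252] 125 [285 235] [329 279] [ 0.4949 -0.334   0.026 ]
floor z 0.017010362578841864
glass z [ 0.480876   -0.17962804  0.03395317] [ 0.4939196  -0.32649308  0.03405643] front [ 0.40495639 -0.21360569  0.07263931] [ 0.41583235 -0.3645862   0.07181425]
```

>>> jog_arm(
  steps=[
    {"delta_rot": [-0.5,-0.4,0],"linear": [0,0,0],"grip": 0.066},
    {"delta_rot": [0,0,0],"linear": [0,0,0],"grip": 0.066},
    {"delta_rot": [0,0,0],"linear": [0,0,0],"grip": 0.066},
  ],
  newtons=25,
)

```text
t: 6.2
tool_pos: [0.4548, -0.2484, 0.2439]
tool_rot: [-2.122, -2.316, 0.0]
contact_force: [-0.1, -0.0, 0.7]
opening: 0.0659
grip_force: 0.0
```

```bash
python3 - <<'E'
from h import *
plan(.481,-.1795,.07,95)
E
```

```text
t 6.2 pos [ 0.4548 -0.2484  0.2439] head 95.0 q6 -0.73 turn [-0.  0.  0.] shift mm [ 66.3  32.1 173.9]
```

>>> jog_arm(
  steps=[
    {"delta_rot": [0,0,0],"linear": [0.033,0.016,0.025],"grip": 0.066},
    {"delta_rot": [0,0,0],"linear": [0.0333,0.016,0.025],"grip": 0.066},
    {"delta_rot": [0,0,0],"linear": [0,0,0.04],"grip": 0.066},
    {"delta_rot": [0,0,0],"linear": [0,0,0.04],"grip": 0.066},
    {"delta_rot": [0,0,0],"linear": [0,0,0.044],"grip": 0.066},
    {"delta_rot": [0,0,0],"linear": [0,0,0.03],"grip": 0.066},
    {"delta_rot": [0,0,0],"linear": [0,0,0.015],"grip": 0.066},
    {"delta_rot": [0,0,0],"linear": [0,0,0.005],"grip": 0.066},
    {"delta_rot": [0,0,0],"linear": [0,0,0],"grip": 0.066},
    {"delta_rot": [0,0,0],"linear": [0,0,0],"grip": 0.066},
  ],
)

```text
t: 7.2
tool_pos: [0.4831, -0.1801, 0.022]
tool_rot: [2.119, 2.315, 0.001]
contact_force: [0.6, -0.5, -0.4]
opening: 0.0662
grip_force: 0.0
```

```bash
python3 - <<'E'
from h import *
plan(.481,-.1795,.018,95)
g=grab("wrist");save("w3.png",g[0])
E
```

```text
t 7.2 pos [ 0.4831 -0.1801  0.022 ] head 95.1 q6 -0.59 turn [0.2 0.1 0.1] shift mm [ 0.8 -2.1  4. ]
```

View pics/w3.png

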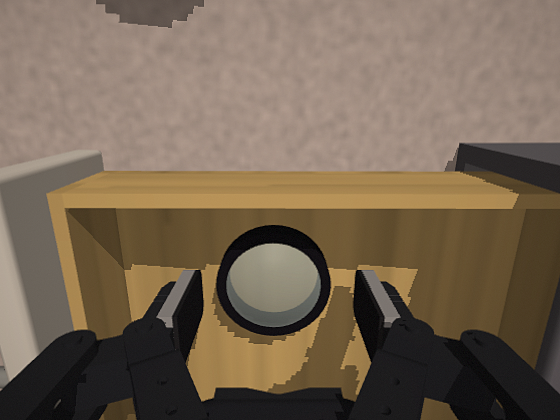

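```bash
python3 - <<'E'
from h import *
g=grab("wrist");im,d,K,D,Rw,tw=g
o=ctrl.get_obs();M=R.from_rotvec(o["tool_rot"]).as_matrix();p=np.array(o["tool_pos"])
for t in [(0,0,0),(0,.033,-.0075),(0,-.033,-.0075)]:
    X=M@np.array(t)+p; print(t,cv2.projectPoints(((X-tw)@Rw).reshape(1,1,3),np.zeros(3),np.zeros(3),K,D)[0].ravel())
c,s=ringfit(g,273,280,62,.029,45);print(s,c.min(0),c.max(0))
e=cv2.fitEllipse(c);print(e)
P=cloud(g);m=np.zeros(d.shape,bool);m[225:336,212:332]=1
m&=(im.max(-1)<45)&(P[...,2]>.0265)&(P[...,2]<.033);q=P[m];print(len(q),circ(q),q.min(0),q.max(0))
m=np.zeros(d.shape,bool);m[240:312,225:322]=1;m&=P[...,2]>.0275;q=P[m];print(len(q),q.mean(0),(q.min(0)+q.max(0))/2)
E
```

```text
(0, 0, 0) [276.96652555 280.46000434]
(0, 0.033, -0.0075) [352.95991629 288.88167359]
(0, -0.033, -0.0075) [200.88308712 288.9115054 ]
[ 0.4811 -0.1776  0.0255] [216 225] [329 335]
((272.8843078613281, 280.1416931152344), (109.78394317626953, 112.78336334228516), 85.02002716064453)
3016 (np.float64(0.48121427390354293), np.float64(-0.1790621285042184), np.float64(0.022908634846456)) [ 0.45650849 -0.20437543  0.02650428] [ 0.5060025  -0.15408821  0.03080475]
6724 [ 0.48084698 -0.17364245  0.03112756] [ 0.4817115  -0.14846734  0.09600026]
```

The wrist view shows the lens centred between the open pads at about (273,280), so I'll lower the last 4 mm and close.

>>> jog_arm(
  steps=[
    {"delta_rot": [0,0,0],"linear": [0.001,-0.002,0.003],"grip": 0.066},
    {"delta_rot": [0,0,0],"linear": [0,0,0.001],"grip": 0.066},
    {"delta_rot": [0,0,0],"linear": [0,0,0],"grip": 0.045},
    {"delta_rot": [0,0,0],"linear": [0,0,0],"grip": 0.045},
    {"delta_rot": [0,0,0],"linear": [0,0,0],"grip": 0.045},
    {"delta_rot": [0,0,0],"linear": [0,0,0],"grip": 0.045},
  ],
  newtons=25,
)

```text
t: 7.9
tool_pos: [0.4799, -0.1785, 0.0163]
tool_rot: [2.121, 2.317, 0.0]
contact_force: [-0.4, 1.0, 3.0]
opening: 0.0488
grip_force: 26.2
```

>>> jog_arm(
  steps=[
    {"delta_rot": [0,0,0],"linear": [0,0,-0.004],"grip": 0.045},
    {"delta_rot": [0,0,0],"linear": [0,0,-0.02],"grip": 0.045},
    {"delta_rot": [0,0,0],"linear": [0,0,-0.03],"grip": 0.045},
    {"delta_rot": [0,0,0],"linear": [0,0,-0.03],"grip": 0.045},
    {"delta_rot": [0,0,0],"linear": [0,0,-0.03],"grip": 0.045},
    {"delta_rot": [0,0,0],"linear": [0,0,-0.02],"grip": 0.045},
    {"delta_rot": [0,0,0],"linear": [0,0,0],"grip": 0.045},
  ],
)

```text
t: 8.6
tool_pos: [0.4815, -0.1795, 0.1537]
tool_rot: [2.117, 2.312, 0.002]
contact_force: [-0.1, 0.4, -0.5]
opening: 0.0488
grip_force: 26.1
```

```bash
python3 - <<'E'
from h import *
plan(.55,.14,.16,95.6)
g=grab("wrist");im=g[0]
cv2.imwrite("pics/w4.png",im[180:380,120:440,::-1])
P=cloud(g);o=ctrl.get_obs();print(P[300,277],o["opening"],o["grip_force"],o["contact_force"])
c,s=ringfit(g,277,280,60,o["tool_pos"][2]+.011,45);print(s,c.min(0),c.max(0))
E
```

```text
t 8.6 pos [ 0.4815 -0.1795  0.1537] head 95.1 q6 -0.59 turn [ 0.3  0.2 -0.5] shift mm [311.3  99.4  -6.3]
[ 0.48134795 -0.17912544  0.17043428] 0.048690575541510475 26.117220371961594 [-0.36727555 -0.07677069 -1.4119867 ]
[ 0.4812 -0.1815  0.0248] [217 234] [336 339]
```

View pics/w4.png

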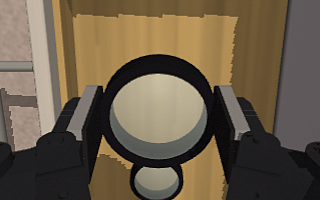

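The crop shows the lens held level between both pads at about (160,110), with the second lens still in the tray below it. I'll move toward the cells.

>>> jog_arm(
  steps=[
    {"delta_rot": [0,0,-0.5],"linear": [0.03,0.012,0],"grip": 0.045},
    {"delta_rot": [0,0,0],"linear": [0.04,0.015,-0.004],"grip": 0.045},
    {"delta_rot": [0,0,0],"linear": [0.04,0.015,-0.004],"grip": 0.045},
    {"delta_rot": [0,0,0],"linear": [0.04,0.015,0],"grip": 0.045},
    {"delta_rot": [0,0,0],"linear": [0.04,0.015,0],"grip": 0.045},
    {"delta_rot": [0,0,0],"linear": [0.04,0.015,0],"grip": 0.045},
    {"delta_rot": [0,0,0],"linear": [0.04,0.015,0],"grip": 0.045},
    {"delta_rot": [0,0,0],"linear": [0.03,0.02,0],"grip": 0.045},
    {"delta_rot": [0,0,0],"linear": [0,0,0],"grip": 0.045},
    {"delta_rot": [0,0,0],"linear": [0,0,0],"grip": 0.045},
  ],
)

```text
t: 9.65
tool_pos: [0.5709, 0.1324, 0.1553]
tool_rot: [-2.108, -2.326, 0.006]
contact_force: [0.0, -1.4, -1.1]
opening: 0.0487
grip_force: 26.2
```

```bash
python3 - <<'E'
from h import *
plan(.5755,.153,.1,95.6)
g=grab("wrist");save("w5.png",g[0]);np.savez("/tmp/w5.npz",im=g[0],P=cloud(g),K=g[2],D=g[3],Rw=g[4],tw=g[5])
E
```

```text
t 9.7 pos [0.5709 0.1324 0.1553] head 95.6 q6 0.00 turn [-0.2  0.   0. ] shift mm [20.1  6.6 55.3]
```

View pics/w5.png

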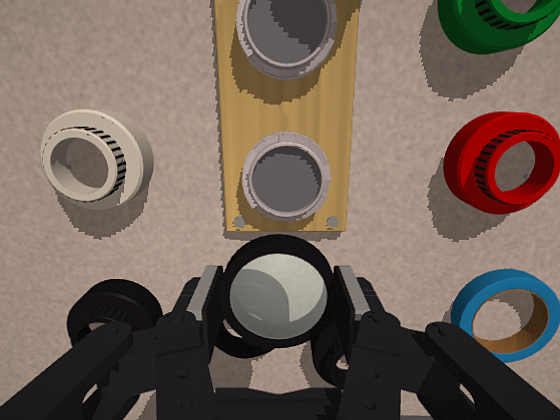

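The wrist view shows the near cell at (286,177), the middle cell at (287,28), and the held lens at (278,290).

```bash
cat >> h.py <<'E'
def circfix(q,r):
    from scipy.optimize import least_squares
    s=least_squares(lambda p:np.hypot(q[:,0]-p[0],q[:,1]-p[1])-r,[*q[:,:2].mean(0)],loss='soft_l1',f_scale=.001);return s.x.round(4)
E
python3 - <<'E'
from h import *
f=np.load("/tmp/w5.npz");P=f["P"];z=P[...,2]
for u,v in [(286,177),(287,28)]:
    m=np.zeros(z.shape,bool);m[max(v-62,0):v+62,u-62:u+62]=1
    q=P[m&(z>.0325)&(z<.0365)];q=q[np.hypot(*(q[:,:2]-q[:,:2].mean(0)).T)<.04];print(len(q),q.mean(0).round(4),q.min(0).round(4),q.max(0).round(4))
    s=P[m&(z>.024)&(z<.031)];print("seat med z",np.median(s[:,2]))
    # inner seat edge: fit rim inner/outer radius
    c=circ(q);r=np.hypot(q[:,0]-c[0],q[:,1]-c[1]);print(np.round(c,4),np.percentile(r,[2,50,98]).round(4))
    print("inner fit",circfix(q,.0298), "minEnclosing",cv2.minEnclosingCircle(q[:,:2].astype(np.float32)))
P2=P[230:330,225:335].reshape(-1,3);P2=P2[(P2[:,2]>.15)];print("lens z med",np.percentile(P2[:,2],[5,50,95]),P2[P2[:,2]>.166].mean(0), circ(P2[(P2[:,2]>.166)&(P2[:,2]<.1685)]))
E
```

```text
932 [0.5745 0.1535 0.0337] [0.545  0.1227 0.0325] [0.6081 0.1859 0.036 ]
seat med z 0.027941352119208063
[0.5747 0.1524 0.0281] [0.0264 0.028  0.03  ]
inner fit [0.5748 0.1521] minEnclosing ((0.575016438961029, 0.15230588614940643), 0.03437317535281181)
831 [0.5651 0.2494 0.0337] [0.5338 0.2316 0.0325] [0.5973 0.2763 0.0361]
seat med z 0.02781783938057647
[0.5639 0.2617 0.0283] [0.0264 0.0281 0.0315]
inner fit [0.5637 0.2637] minEnclosing ((0.5648953914642334, 0.25638914108276367), 0.03279666602611542)
lens z med [0.1627646  0.16888322 0.17185398] [0.57119929 0.13631623 0.16983928] (np.float64(0.5714068452344883), np.float64(0.1318834501756733), np.float64(0.02119900086200904))
```

>>> jog_arm(
  steps=[
    {"delta_rot": [0,0,0],"linear": [0.01,0.003,0.02],"grip": 0.045},
    {"delta_rot": [0,0,0],"linear": [0.0098,0.0026,0.03],"grip": 0.045},
    {"delta_rot": [0,0,0],"linear": [0,0,0.03],"grip": 0.045},
    {"delta_rot": [0,0,0],"linear": [0,0,0.025],"grip": 0.045},
    {"delta_rot": [0,0,0],"linear": [0,0,0.008],"grip": 0.045},
    {"delta_rot": [0,0,0],"linear": [0,0,0],"grip": 0.045},
    {"delta_rot": [0,0,0],"linear": [0,0,0],"grip": 0.045},
    {"delta_rot": [0,0,0],"linear": [0,0,0],"grip": 0.045},
  ],
)

```text
t: 10.5
tool_pos: [0.5773, 0.152, 0.047]
tool_rot: [2.11, 2.325, 0.004]
contact_force: [0.5, 0.5, 0.1]
opening: 0.0487
grip_force: 26.2
```

```bash
python3 - <<'E'
from h import *
plan(.5745,.1526,.033,95.6)
E
```

```text
t 10.5 pos [0.5773 0.152  0.047 ] head 95.5 q6 0.04 turn [ 0.2 -0.  -0.1] shift mm [ 0.8 -2.7 14. ]
```

>>> jog_arm(
  steps=[
    {"delta_rot": [0,0,0],"linear": [0,0,0],"grip": 0.045},
  ],
)

```text
t: 10.6
tool_pos: [0.577, 0.1522, 0.0467]
tool_rot: [2.11, 2.325, 0.004]
contact_force: [0.2, -0.6, -0.4]
opening: 0.0486
grip_force: 26.2
```

>>> jog_arm(
  steps=[
    {"delta_rot": [0,0,0],"linear": [0,0,0],"grip": 0.045},
  ],
)

```text
t: 10.7
tool_pos: [0.5766, 0.1523, 0.0461]
tool_rot: [2.11, 2.326, 0.002]
contact_force: [-0.5, -0.7, -0.9]
opening: 0.0483
grip_force: 26.2
```

>>> jog_arm(
  steps=[
    {"delta_rot": [0,0,0],"linear": [0,0,0],"grip": 0.045},
    {"delta_rot": [0,0,0],"linear": [0,0,0],"grip": 0.045},
  ],
)

```text
t: 10.9
tool_pos: [0.5759, 0.1523, 0.0452]
tool_rot: [2.111, 2.327, 0.0]
contact_force: [-0.5, -0.5, -0.6]
opening: 0.0486
grip_force: 26.2
```

>>> jog_arm(
  steps=[
    {"delta_rot": [0,0,0],"linear": [0,0,0],"grip": 0.045},
    {"delta_rot": [0,0,0],"linear": [0,0,0],"grip": 0.045},
    {"delta_rot": [0,0,0],"linear": [0,0,0],"grip": 0.045},
    {"delta_rot": [0,0,0],"linear": [0,0,0],"grip": 0.045},
    {"delta_rot": [0,0,0],"linear": [0,0,0],"grip": 0.045},
    {"delta_rot": [0,0,0],"linear": [0,0,0],"grip": 0.045},
    {"delta_rot": [0,0,0],"linear": [0,0,0],"grip": 0.045},
    {"delta_rot": [0,0,0],"linear": [0,0,0],"grip": 0.045},
  ],
)

```text
t: 11.7
tool_pos: [0.5758, 0.1522, 0.0449]
tool_rot: [-2.111, -2.327, 0.0]
contact_force: [-0.2, 0.0, -0.4]
opening: 0.0488
grip_force: 26.2
```

```bash
python3 - <<'E'
from h import *
plan(.5745,.1526,.034,95.6)
E
```

```text
t 11.7 pos [0.5758 0.1522 0.0449] head 95.6 q6 0.04 turn [-0.  0. -0.] shift mm [ 0.6 -1.3 10.9]
```

>>> jog_arm(
  steps=[
    {"delta_rot": [0,0,0],"linear": [0.0005,-0.0013,0.004],"grip": 0.045},
    {"delta_rot": [0,0,0],"linear": [0,0,0.003],"grip": 0.045},
    {"delta_rot": [0,0,0],"linear": [0,0,0.002],"grip": 0.045},
    {"delta_rot": [0,0,0],"linear": [0,0,0.002],"grip": 0.045},
    {"delta_rot": [0,0,0],"linear": [0,0,0],"grip": 0.045},
    {"delta_rot": [0,0,0],"linear": [0,0,0],"grip": 0.045},
    {"delta_rot": [0,0,0],"linear": [0,0,0],"grip": 0.045},
    {"delta_rot": [0,0,0],"linear": [0,0,0],"grip": 0.045},
    {"delta_rot": [0,0,0],"linear": [0,0,0],"grip": 0.045},
  ],
)

```text
t: 12.6
tool_pos: [0.5746, 0.1526, 0.0341]
tool_rot: [2.111, 2.326, 0.0]
contact_force: [-0.2, -0.2, -1.6]
opening: 0.0483
grip_force: 26.2
```

>>> jog_arm(
  steps=[
    {"delta_rot": [0,0,0],"linear": [0,0,0.001],"grip": 0.045},
    {"delta_rot": [0,0,0],"linear": [0,0,0.001],"grip": 0.045},
    {"delta_rot": [0,0,0],"linear": [0,0,0.001],"grip": 0.045},
    {"delta_rot": [0,0,0],"linear": [0,0,0],"grip": 0.045},
    {"delta_rot": [0,0,0],"linear": [0,0,0],"grip": 0.045},
    {"delta_rot": [0,0,0],"linear": [0,0,0],"grip": 0.045},
    {"delta_rot": [0,0,0],"linear": [0,0,0],"grip": 0.045},
  ],
)

```text
t: 13.3
tool_pos: [0.5745, 0.1526, 0.0313]
tool_rot: [2.111, 2.327, -0.0]
contact_force: [-1.9, -1.4, 5.1]
opening: 0.0485
grip_force: 29.2
```

>>> jog_arm(
  steps=[
    {"delta_rot": [0,0,0],"linear": [0,0,0],"grip": 0.052},
    {"delta_rot": [0,0,0],"linear": [0,0,0],"grip": 0.055},
    {"delta_rot": [0,0,0],"linear": [0,0,0],"grip": 0.062},
    {"delta_rot": [0,0,0],"linear": [0,0,0],"grip": 0.062},
    {"delta_rot": [0,0,0],"linear": [0,0,-0.02],"grip": 0.066},
    {"delta_rot": [0,0,0],"linear": [0,0,-0.04],"grip": 0.066},
    {"delta_rot": [0,0,0],"linear": [-0.03,0,-0.04],"grip": 0.066},
    {"delta_rot": [0,0,0],"linear": [-0.03,0,-0.03],"grip": 0.066},
  ],
)

```text
t: 14.1
tool_pos: [0.5811, 0.0928, 0.1638]
tool_rot: [2.107, 2.327, 0.003]
contact_force: [0.5, 0.3, 0.1]
opening: 0.0657
grip_force: 0.0
```

>>> jog_arm(
  steps=[
    {"delta_rot": [0,0,0],"linear": [0,0,0],"grip": 0.066},
    {"delta_rot": [0,0,0],"linear": [0,0,0],"grip": 0.066},
    {"delta_rot": [0,0,0],"linear": [0,0,0],"grip": 0.066},
    {"delta_rot": [0,0,0],"linear": [0,0,0],"grip": 0.066},
    {"delta_rot": [0,0,0],"linear": [0,0,0],"grip": 0.066},
  ],
)

```text
t: 14.6
tool_pos: [0.5793, 0.0935, 0.1592]
tool_rot: [-2.108, -2.326, 0.003]
contact_force: [-0.2, 0.5, -0.8]
opening: 0.0662
grip_force: 0.0
```

```bash
python3 - <<'E'
from h import *
plan(.4937,-.3295,.16,95)
g=grab("wrist");cv2.imwrite("pics/w6.png",g[0][60:360,80:480,::-1]);np.savez("/tmp/w6.npz",im=g[0],P=cloud(g),K=g[2],D=g[3],Rw=g[4],tw=g[5])
E
```

```text
t 14.6 pos [0.5793 0.0935 0.1592] head 95.6 q6 -0.06 turn [-0.2 -0.   0.6] shift mm [-413.9 -122.2   -0.8]
```

View pics/w6.png

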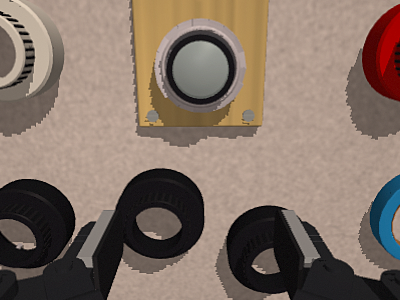

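The crop shows lens 1 sitting in the near cell at about (202,68), concentric with the rim. The three black rings are below it at (30,225), (160,213) and (275,250).

>>> jog_arm(
  steps=[
    {"delta_rot": [0,0,0.6],"linear": [-0.0415,-0.0122,0],"grip": 0.066},
    {"delta_rot": [0,0,0],"linear": [-0.0415,-0.0122,0],"grip": 0.066},
    {"delta_rot": [0,0,0],"linear": [-0.0415,-0.0122,0],"grip": 0.066},
    {"delta_rot": [0,0,0],"linear": [-0.0415,-0.0122,0],"grip": 0.066},
    {"delta_rot": [0,0,0],"linear": [-0.0415,-0.0122,0],"grip": 0.066},
    {"delta_rot": [0,0,0],"linear": [-0.0415,-0.0122,0],"grip": 0.066},
    {"delta_rot": [0,0,0],"linear": [-0.0415,-0.0122,0],"grip": 0.066},
    {"delta_rot": [0,0,0],"linear": [-0.0415,-0.0122,0],"grip": 0.066},
    {"delta_rot": [0,0,0],"linear": [-0.0415,-0.0122,0],"grip": 0.066},
    {"delta_rot": [0,0,0],"linear": [-0.0415,-0.0122,0],"grip": 0.066},
  ],
)

```text
t: 15.65
tool_pos: [0.4946, -0.3325, 0.1605]
tool_rot: [-2.122, -2.316, -0.0]
contact_force: [0.1, -0.5, 0.4]
opening: 0.0662
grip_force: 0.0
```

>>> jog_arm(
  steps=[
    {"delta_rot": [0,0,0],"linear": [0,0,0.04],"grip": 0.066},
    {"delta_rot": [0,0,0],"linear": [0,0,0.04],"grip": 0.066},
    {"delta_rot": [0,0,0],"linear": [0,0,0],"grip": 0.066},
    {"delta_rot": [0,0,0],"linear": [0,0,0],"grip": 0.066},
    {"delta_rot": [0,0,0],"linear": [0,0,0],"grip": 0.066},
    {"delta_rot": [0,0,0],"linear": [0,0,0],"grip": 0.066},
    {"delta_rot": [0,0,0],"linear": [0,0,0],"grip": 0.066},
  ],
)

```text
t: 16.35
tool_pos: [0.4963, -0.3319, 0.0832]
tool_rot: [2.12, 2.313, 0.0]
contact_force: [0.9, -0.4, 0.1]
opening: 0.0664
grip_force: 0.0
```

```bash
cat >> h.py <<'E'
def dark_disc(P,im,x0,y0,zlo,zhi,rad=.032,th=50):
    m=(P[...,2]>zlo)&(P[...,2]<zhi)&(np.hypot(P[...,0]-x0,P[...,1]-y0)<rad)&(im.max(-1)<th)
    q=P[m];print(len(q),"mid",((q.min(0)+q.max(0))/2).round(4),"span",(q.max(0)-q.min(0)).round(4),"circ",np.round(circ(q),4))
    return q
E
python3 - <<'E'
from h import *
f=np.load("/tmp/w6.npz")
q=dark_disc(f["P"],f["im"],.5747,.1524,.034,.046)
A=np.c_[q[:,:2]-q[:,:2].mean(0),np.ones(len(q))];print("plane",np.linalg.lstsq(A,q[:,2],rcond=None)[0].round(4))
plan(.4937,-.3295,.022,95)
g=grab("wrist");P=cloud(g)
dark_disc(P,g[0],.4937,-.3295,.0265,.033)
E
```

```text
1093 mid [0.5751 0.1513 0.0403] span [0.0495 0.049  0.0045] circ [0.5752 0.1513 0.0228]
plane [-0.0009  0.0006  0.04  ]
t 16.4 pos [ 0.4963 -0.3319  0.0832] head 95.0 q6 -0.80 turn [ 0.1  0.1 -0. ] shift mm [ 2.6 -2.4 61.2]
1571 mid [ 0.4943 -0.3307  0.0287] span [0.0494 0.0497 0.0043] circ [ 0.4943 -0.3305  0.0229]
```

>>> jog_arm(
  steps=[
    {"delta_rot": [0,0,0],"linear": [0.001,0,0.03],"grip": 0.066},
    {"delta_rot": [0,0,0],"linear": [0,0,0.02],"grip": 0.066},
    {"delta_rot": [0,0,0],"linear": [0,0,0.005],"grip": 0.066},
    {"delta_rot": [0,0,0],"linear": [0,0,0],"grip": 0.066},
    {"delta_rot": [0,0,0],"linear": [0,0,0],"grip": 0.066},
    {"delta_rot": [0,0,0],"linear": [0,0,0],"grip": 0.066},
    {"delta_rot": [0,0,0],"linear": [0,0,0],"grip": 0.066},
    {"delta_rot": [0,0,0],"linear": [0,0,0],"grip": 0.066},
    {"delta_rot": [0,0,0],"linear": [0,0,0],"grip": 0.066},
    {"delta_rot": [0,0,0],"linear": [0,0,0],"grip": 0.066},
  ],
)

```text
t: 17.4
tool_pos: [0.495, -0.3303, 0.0261]
tool_rot: [2.123, 2.315, -0.0]
contact_force: [-0.6, 1.1, -0.2]
opening: 0.0658
grip_force: 0.0
```

```bash
python3 - <<'E'
from h import *
plan(.4943,-.3306,.018,95)
g=grab("wrist");P=cloud(g)
dark_disc(P,g[0],.4943,-.3305,.0265,.033)
E
```

```text
t 17.4 pos [ 0.495  -0.3303  0.0261] head 95.0 q6 -0.80 turn [ 0.  0. -0.] shift mm [-0.3 -0.8  8.1]
2895 mid [ 0.4943 -0.3309  0.0288] span [0.0497 0.0506 0.0045] circ [ 0.4943 -0.3305  0.0229]
```

>>> jog_arm(
  steps=[
    {"delta_rot": [0,0,0],"linear": [0,-0.0007,0.004],"grip": 0.066},
    {"delta_rot": [0,0,0],"linear": [0,0,0.004],"grip": 0.066},
    {"delta_rot": [0,0,0],"linear": [0,0,0],"grip": 0.066},
    {"delta_rot": [0,0,0],"linear": [0,0,0],"grip": 0.066},
    {"delta_rot": [0,0,0],"linear": [0,0,0],"grip": 0.066},
    {"delta_rot": [0,0,0],"linear": [0,0,0],"grip": 0.045},
    {"delta_rot": [0,0,0],"linear": [0,0,0],"grip": 0.045},
    {"delta_rot": [0,0,0],"linear": [0,0,0],"grip": 0.045},
    {"delta_rot": [0,0,0],"linear": [0,0,0],"grip": 0.045},
    {"delta_rot": [0,0,0],"linear": [0,0,0],"grip": 0.045},
  ],
  newtons=25,
)

```text
t: 18.45
tool_pos: [0.4946, -0.3305, 0.0184]
tool_rot: [2.123, 2.315, 0.0]
contact_force: [0.0, 0.3, 2.5]
opening: 0.0484
grip_force: 26.1
```

>>> jog_arm(
  steps=[
    {"delta_rot": [0,0,0],"linear": [0,0,-0.005],"grip": 0.045},
    {"delta_rot": [0,0,0],"linear": [0,0,-0.02],"grip": 0.045},
    {"delta_rot": [0,0,0],"linear": [0,0,-0.03],"grip": 0.045},
    {"delta_rot": [0,0,0],"linear": [0,0,-0.04],"grip": 0.045},
    {"delta_rot": [0,0,0],"linear": [0,0,-0.04],"grip": 0.045},
    {"delta_rot": [0,0,0],"linear": [0,0,-0.01],"grip": 0.045},
    {"delta_rot": [0,0,0],"linear": [0,0,0],"grip": 0.045},
    {"delta_rot": [0,0,0],"linear": [0,0,0],"grip": 0.045},
    {"delta_rot": [0,0,0],"linear": [0,0,0],"grip": 0.045},
  ],
)

```text
t: 19.35
tool_pos: [0.493, -0.3292, 0.1599]
tool_rot: [-2.12, -2.312, 0.0]
contact_force: [-0.3, 0.5, -0.8]
opening: 0.0487
grip_force: 26.1
```

```bash
python3 - <<'E'
from h import *
plan(.567,.21,.16,95.6)
E
```

```text
t 19.4 pos [ 0.493  -0.3292  0.1599] head 95.0 q6 -0.80 turn [-0.2 -0.2 -0.6] shift mm [ 5.294e+02  1.263e+02 -1.000e-01]
```

>>> jog_arm(
  steps=[
    {"delta_rot": [0,0,-0.6],"linear": [0.03,0.008,0],"grip": 0.045},
    {"delta_rot": [0,0,0],"linear": [0.045,0.0105,0],"grip": 0.045},
    {"delta_rot": [0,0,0],"linear": [0.045,0.0105,0],"grip": 0.045},
    {"delta_rot": [0,0,0],"linear": [0.045,0.0105,0],"grip": 0.045},
    {"delta_rot": [0,0,0],"linear": [0.045,0.0105,0],"grip": 0.045},
    {"delta_rot": [0,0,0],"linear": [0.045,0.0105,0],"grip": 0.045},
    {"delta_rot": [0,0,0],"linear": [0.045,0.0105,0],"grip": 0.045},
    {"delta_rot": [0,0,0],"linear": [0.045,0.0105,0],"grip": 0.045},
    {"delta_rot": [0,0,0],"linear": [0.045,0.0105,0],"grip": 0.045},
    {"delta_rot": [0,0,0],"linear": [0.045,0.0105,0],"grip": 0.045},
  ],
)

```text
t: 20.35
tool_pos: [0.5532, 0.1144, 0.1606]
tool_rot: [-2.109, -2.325, 0.004]
contact_force: [-0.4, -0.2, -0.2]
opening: 0.0482
grip_force: 26.1
```

>>> jog_arm(
  steps=[
    {"delta_rot": [0,0,0],"linear": [0.045,0.0105,0],"grip": 0.045},
    {"delta_rot": [0,0,0],"linear": [0.045,0.0105,0],"grip": 0.045},
    {"delta_rot": [0,0,0],"linear": [0,0,0],"grip": 0.045},
    {"delta_rot": [0,0,0],"linear": [0,0,0],"grip": 0.045},
    {"delta_rot": [0,0,0],"linear": [0,0,0],"grip": 0.045},
    {"delta_rot": [0,0,0],"linear": [0,0,0],"grip": 0.045},
    {"delta_rot": [0,0,0],"linear": [0,0,0],"grip": 0.045},
  ],
)

```text
t: 21.05
tool_pos: [0.5667, 0.2029, 0.1628]
tool_rot: [-2.113, -2.325, 0.001]
contact_force: [-0.6, -0.0, -0.4]
opening: 0.0485
grip_force: 26.1
```

```bash
python3 - <<'E'
from h import *
plan(.5642,.2614,.044,95.6)
g=grab("wrist");P=cloud(g);z=P[...,2]
m=(np.hypot(P[...,0]-.5642,P[...,1]-.2614)<.038)&(z>.0325)&(z<.0365)
q=P[m];c=circ(q);print(len(q),np.round(c,4),q.min(0).round(4),q.max(0).round(4),"inner",circfix(q,.0281))
p=ctrl.get_obs()["tool_pos"];L=dark_disc(P,g[0],p[0],p[1],p[2]+.005,p[2]+.016)
E
```

```text
t 21.1 pos [0.5667 0.2029 0.1628] head 95.5 q6 0.13 turn [-0.   0.  -0.1] shift mm [ 58.4   3.3 118.8]
994 [0.5633 0.2616 0.0281] [0.5339 0.2322 0.0325] [0.5946 0.2955 0.036 ] inner [0.5634 0.2616]
3733 mid [0.5665 0.2027 0.1734] span [0.0519 0.0505 0.0109] circ [0.5669 0.2032 0.0232]
```

>>> jog_arm(
  steps=[
    {"delta_rot": [0,0,0],"linear": [0.03,0.0014,0],"grip": 0.045},
    {"delta_rot": [0,0,0],"linear": [0.0284,0.0014,0.02],"grip": 0.045},
    {"delta_rot": [0,0,0],"linear": [0,0,0.035],"grip": 0.045},
    {"delta_rot": [0,0,0],"linear": [0,0,0.035],"grip": 0.045},
    {"delta_rot": [0,0,0],"linear": [0,0,0.02],"grip": 0.045},
    {"delta_rot": [0,0,0],"linear": [0,0,0.005],"grip": 0.045},
    {"delta_rot": [0,0,0],"linear": [0,0,0],"grip": 0.045},
    {"delta_rot": [0,0,0],"linear": [0,0,0],"grip": 0.045},
    {"delta_rot": [0,0,0],"linear": [0,0,0],"grip": 0.045},
    {"delta_rot": [0,0,0],"linear": [0,0,0],"grip": 0.045},
  ],
)

```text
t: 22.1
tool_pos: [0.5649, 0.2628, 0.0497]
tool_rot: [2.11, 2.325, 0.004]
contact_force: [0.3, -0.2, -1.3]
opening: 0.0482
grip_force: 26.1
```

>>> jog_arm(
  steps=[
    {"delta_rot": [0,0,0],"linear": [0,0,0],"grip": 0.045},
    {"delta_rot": [0,0,0],"linear": [0,0,0],"grip": 0.045},
    {"delta_rot": [0,0,0],"linear": [0,0,0],"grip": 0.045},
    {"delta_rot": [0,0,0],"linear": [0,0,0],"grip": 0.045},
    {"delta_rot": [0,0,0],"linear": [0,0,0],"grip": 0.045},
  ],
)

```text
t: 22.6
tool_pos: [0.5637, 0.2625, 0.0479]
tool_rot: [-2.111, -2.327, 0.0]
contact_force: [0.8, -0.1, -1.5]
opening: 0.0485
grip_force: 26.1
```

```bash
python3 - <<'E'
from h import *
plan(.5637,.2615,.034,95.6)
E
```

```text
t 22.6 pos [0.5637 0.2625 0.0479] head 95.6 q6 0.22 turn [-0.  0. -0.] shift mm [-1.  -0.1 13.9]
```

>>> jog_arm(
  steps=[
    {"delta_rot": [0,0,0],"linear": [-0.0008,0,0.004],"grip": 0.045},
    {"delta_rot": [0,0,0],"linear": [0,0,0.004],"grip": 0.045},
    {"delta_rot": [0,0,0],"linear": [0,0,0.002],"grip": 0.045},
    {"delta_rot": [0,0,0],"linear": [0,0,0.001],"grip": 0.045},
    {"delta_rot": [0,0,0],"linear": [0,0,0],"grip": 0.045},
    {"delta_rot": [0,0,0],"linear": [0,0,0],"grip": 0.045},
    {"delta_rot": [0,0,0],"linear": [0,0,0],"grip": 0.045},
    {"delta_rot": [0,0,0],"linear": [0,0,0],"grip": 0.045},
  ],
)

```text
t: 23.4
tool_pos: [0.564, 0.2618, 0.0372]
tool_rot: [2.111, 2.326, 0.0]
contact_force: [0.3, -0.5, -0.2]
opening: 0.0483
grip_force: 26.1
```

>>> jog_arm(
  steps=[
    {"delta_rot": [0,0,0],"linear": [0,0,0.001],"grip": 0.045},
    {"delta_rot": [0,0,0],"linear": [0,0,0.001],"grip": 0.045},
    {"delta_rot": [0,0,0],"linear": [0,0,0.001],"grip": 0.045},
    {"delta_rot": [0,0,0],"linear": [0,0,0.001],"grip": 0.045},
    {"delta_rot": [0,0,0],"linear": [0,0,0],"grip": 0.045},
    {"delta_rot": [0,0,0],"linear": [0,0,0],"grip": 0.045},
    {"delta_rot": [0,0,0],"linear": [0,0,0],"grip": 0.045},
    {"delta_rot": [0,0,0],"linear": [0,0,0],"grip": 0.045},
  ],
)

```text
t: 24.2
tool_pos: [0.5639, 0.2618, 0.033]
tool_rot: [2.111, 2.327, 0.0]
contact_force: [0.1, 1.0, -0.3]
opening: 0.0486
grip_force: 26.1
```

>>> jog_arm(
  steps=[
    {"delta_rot": [0,0,0],"linear": [0,0,0],"grip": 0.052},
    {"delta_rot": [0,0,0],"linear": [0,0,0],"grip": 0.055},
    {"delta_rot": [0,0,0],"linear": [0,0,0],"grip": 0.062},
    {"delta_rot": [0,0,0],"linear": [0,0,0],"grip": 0.062},
    {"delta_rot": [0,0,0],"linear": [0,0,-0.02],"grip": 0.066},
    {"delta_rot": [0,0,0],"linear": [0,0,-0.04],"grip": 0.075},
    {"delta_rot": [0,0,0],"linear": [-0.03,0,-0.04],"grip": 0.075},
    {"delta_rot": [0,0,0],"linear": [-0.04,0,-0.03],"grip": 0.075},
    {"delta_rot": [0,0,0],"linear": [0,0,0],"grip": 0.075},
    {"delta_rot": [0,0,0],"linear": [0,0,0],"grip": 0.075},
  ],
)

```text
t: 25.2
tool_pos: [0.5713, 0.1916, 0.1641]
tool_rot: [2.112, 2.324, 0.003]
contact_force: [0.5, -0.7, -0.1]
opening: 0.0753
grip_force: 0.0
```

```bash
python3 - <<'E'
from h import *
plan(.56,-.04,.16,95.6)
g=grab("wrist");P=cloud(g)
for c in [(.5637,.2615),(.5751,.1516)]:
    q=dark_disc(P,g[0],*c,.034,.046)
    A=np.c_[q[:,:2]-q[:,:2].mean(0),np.ones(len(q))];print("plane",np.linalg.lstsq(A,q[:,2],rcond=None)[0].round(4))
E
```

```text
t 25.2 pos [0.5713 0.1916 0.1641] head 95.5 q6 0.10 turn [ 0.1 -0.  -0.1] shift mm [-229.4  -33.8    4.1]
1154 mid [0.5643 0.261  0.0399] span [0.0495 0.0495 0.0048] circ [0.5642 0.2613 0.0228]
plane [0.     0.0018 0.04  ]
904 mid [0.575  0.1517 0.038 ] span [0.0497 0.0499 0.0079] circ [0.5751 0.1518 0.0231]
plane [ 0.003  -0.0245  0.0396]
```

>>> jog_arm(
  steps=[
    {"delta_rot": [0,0,0],"linear": [-0.046,-0.007,0],"grip": 0.075},
    {"delta_rot": [0,0,0],"linear": [-0.046,-0.007,0],"grip": 0.075},
    {"delta_rot": [0,0,0],"linear": [-0.046,-0.007,0],"grip": 0.075},
    {"delta_rot": [0,0,0],"linear": [-0.046,-0.007,0],"grip": 0.075},
    {"delta_rot": [0,0,0],"linear": [-0.046,-0.006,0],"grip": 0.075},
    {"delta_rot": [0,0,0],"linear": [0,0,0],"grip": 0.075},
    {"delta_rot": [0,0,0],"linear": [0,0,0],"grip": 0.075},
    {"delta_rot": [0,0,0],"linear": [0,0,0],"grip": 0.075},
    {"delta_rot": [0,0,0],"linear": [0,0,0],"grip": 0.075},
  ],
)

```text
t: 26.15
tool_pos: [0.5589, -0.0384, 0.1622]
tool_rot: [-2.107, -2.328, 0.001]
contact_force: [0.2, -0.2, 0.5]
opening: 0.0753
grip_force: 0.0
```

```bash
cat >> h.py <<'E'
def rings(g,P):
    m=((P[...,2]>.037)&(P[...,2]<.047)&(g[0].max(-1)<90)).astype(np.uint8)
    k,l,s,c=cv2.connectedComponentsWithStats(m)
    for i in range(1,k):
        q=P[l==i]
        if s[i,4]>200 and np.ptp(q[:,0])<.06:
            h,w=s[i,3],s[i,2];print("px",c[i].round(),s[i,4],"mid",((q.min(0)+q.max(0))/2).round(4),"span",np.ptp(q,axis=0).round(4),"circ",np.round(circ(q),4))
E
python3 - <<'E'
from h import *
plan(.554,.021,.06,185)
g=grab("wrist");P=cloud(g);save("w7.png",g[0]);rings(g,P)
E
```

```text
t 26.1 pos [ 0.5589 -0.0384  0.1622] head 95.7 q6 -0.30 turn [ -0.   -0.1 -89.3] shift mm [ -0.3  59.6 102.2]
px [276. 130.] 1883 mid [0.552  0.0182 0.0406] span [0.0554 0.055  0.0069] circ [0.5518 0.0183 0.0241]
px [ 77. 133.] 2239 mid [4.062e-01 2.000e-04 4.070e-02] span [0.0552 0.0556 0.0074] circ [0.4067 0.0007 0.0243]
px [409. 179.] 1838 mid [ 0.6568 -0.0092  0.0405] span [0.0554 0.0555 0.0069] circ [ 0.6561 -0.0087  0.0241]
```

View pics/w7.png

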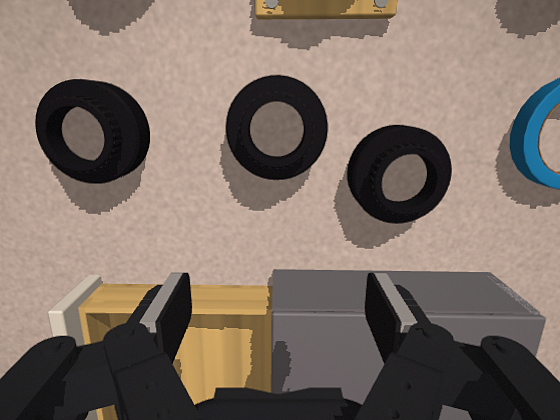

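The view shows the three black rings at (83,130), (276,128) and (402,173), all upright. The left one appears to have shifted by about 3 cm. I'll take the middle one first.

>>> jog_arm(
  steps=[
    {"delta_rot": [0,0,-8.5],"linear": [0,0,0],"grip": 0.075},
    {"delta_rot": [0,0,-8.5],"linear": [0,0,0],"grip": 0.075},
    {"delta_rot": [0,0,-8.5],"linear": [0,0,0],"grip": 0.075},
    {"delta_rot": [0,0,-8.5],"linear": [0,0,0],"grip": 0.075},
    {"delta_rot": [0,0,-8.5],"linear": [0,0,0],"grip": 0.075},
    {"delta_rot": [0,0,-8.5],"linear": [0,0,0],"grip": 0.075},
    {"delta_rot": [0,0,-8.5],"linear": [0,0,0],"grip": 0.075},
    {"delta_rot": [0,0,-8.5],"linear": [0,0,0],"grip": 0.075},
    {"delta_rot": [0,0,-8.5],"linear": [0,0,0],"grip": 0.075},
    {"delta_rot": [0,0,-8.5],"linear": [0,0,0],"grip": 0.075},
  ],
)

```text
t: 27.2
tool_pos: [0.5592, -0.039, 0.1629]
tool_rot: [0.028, -3.141, -0.0]
contact_force: [-0.3, -0.4, 0.5]
opening: 0.0751
grip_force: 0.0
```

>>> jog_arm(
  steps=[
    {"delta_rot": [0,0,-4.3],"linear": [0,0,0],"grip": 0.075},
    {"delta_rot": [0,0,0],"linear": [0.006,0.029,0],"grip": 0.075},
    {"delta_rot": [0,0,0],"linear": [0,0.028,0.03],"grip": 0.075},
    {"delta_rot": [0,0,0],"linear": [0,0,0.035],"grip": 0.075},
    {"delta_rot": [0,0,0],"linear": [0,0,0.025],"grip": 0.075},
    {"delta_rot": [0,0,0],"linear": [0,0,0.01],"grip": 0.075},
    {"delta_rot": [0,0,0],"linear": [0,0,0],"grip": 0.075},
    {"delta_rot": [0,0,0],"linear": [0,0,0],"grip": 0.075},
    {"delta_rot": [0,0,0],"linear": [0,0,0],"grip": 0.075},
    {"delta_rot": [0,0,0],"linear": [0,0,0],"grip": 0.075},
  ],
)

```text
t: 28.2
tool_pos: [0.5496, 0.0159, 0.0647]
tool_rot: [-0.133, 3.136, -0.001]
contact_force: [-0.0, 0.5, -0.2]
opening: 0.0748
grip_force: 0.0
```

```bash
python3 - <<'E'
from h import *
plan(.5519,.0183,.026,185)
g=grab("wrist");P=cloud(g);rings(g,P)
E
```

```text
t 28.2 pos [0.5496 0.0159 0.0647] head -175.1 q6 -1.76 turn [-0.   0.2 -0.1] shift mm [-2.5  2.2 38.7]
px [556.  23.] 281 mid [0.4316 0.1256 0.0392] span [0.018  0.0082 0.0045] circ [0.4287 0.1336 0.0106]
px [282. 259.] 3761 mid [0.5521 0.018  0.0406] span [0.0561 0.0554 0.0071] circ [0.5512 0.018  0.024 ]
px [ 31. 293.] 1378 mid [ 0.5849 -0.1171  0.042 ] span [0.0531 0.0173 0.01  ] circ [ 0.5864 -0.1353  0.0277]
px [514. 305.] 1679 mid [0.5733 0.1503 0.0394] span [0.0473 0.0501 0.0048] circ [0.5749 0.1505 0.023 ]
px [216. 384.] 843 mid [ 0.6371 -0.0096  0.0402] span [0.0184 0.0431 0.0064] circ [ 0.6489 -0.0091  0.0195]
```

>>> jog_arm(
  steps=[
    {"delta_rot": [0,0,0],"linear": [-0.0022,0.002,0.02],"grip": 0.075},
    {"delta_rot": [0,0,0],"linear": [0,0,0.01],"grip": 0.075},
    {"delta_rot": [0,0,0],"linear": [0,0,0.005],"grip": 0.075},
    {"delta_rot": [0,0,0],"linear": [0,0,0.002],"grip": 0.075},
    {"delta_rot": [0,0,0],"linear": [0,0,0],"grip": 0.075},
    {"delta_rot": [0,0,0],"linear": [0,0,0],"grip": 0.075},
    {"delta_rot": [0,0,0],"linear": [0,0,0],"grip": 0.075},
    {"delta_rot": [0,0,0],"linear": [0,0,0],"grip": 0.075},
    {"delta_rot": [0,0,0],"linear": [0,0,0],"grip": 0.075},
  ],
)

```text
t: 29.15
tool_pos: [0.5505, 0.0183, 0.0262]
tool_rot: [-0.133, 3.138, -0.0]
contact_force: [-0.4, -0.1, -0.0]
opening: 0.0748
grip_force: 0.0
```

>>> jog_arm(
  steps=[
    {"delta_rot": [0,0,0],"linear": [0,0,0],"grip": 0.05},
    {"delta_rot": [0,0,0],"linear": [0,0,0],"grip": 0.05},
    {"delta_rot": [0,0,0],"linear": [0,0,0],"grip": 0.05},
    {"delta_rot": [0,0,0],"linear": [0,0,0],"grip": 0.05},
    {"delta_rot": [0,0,0],"linear": [0,0,0],"grip": 0.05},
    {"delta_rot": [0,0,0],"linear": [0,0,0],"grip": 0.05},
  ],
  newtons=60,
)

```text
t: 29.75
tool_pos: [0.5511, 0.0182, 0.0267]
tool_rot: [-0.133, 3.137, -0.0]
contact_force: [0.3, 0.2, 4.7]
opening: 0.0521
grip_force: 63.3
```

>>> jog_arm(
  steps=[
    {"delta_rot": [0,0,0],"linear": [0,0,-0.005],"grip": 0.05},
    {"delta_rot": [0,0,0],"linear": [0,0,-0.02],"grip": 0.05},
    {"delta_rot": [0,0,0],"linear": [0,0,-0.04],"grip": 0.05},
    {"delta_rot": [0,0,0],"linear": [0,0,-0.03],"grip": 0.05},
    {"delta_rot": [0,0,0],"linear": [0,0,0],"grip": 0.05},
    {"delta_rot": [0,0,0],"linear": [0,0,0],"grip": 0.05},
    {"delta_rot": [0,0,0],"linear": [0,0,0],"grip": 0.05},
    {"delta_rot": [0,0,0],"linear": [0,0,0],"grip": 0.05},
  ],
)

```text
t: 30.55
tool_pos: [0.5487, 0.0185, 0.1186]
tool_rot: [0.133, -3.135, -0.001]
contact_force: [-0.7, 0.2, -0.8]
opening: 0.0523
grip_force: 63.0
```

```bash
python3 - <<'E'
from h import *
plan(.575,.1518,.08,185)
g=grab("wrist");P=cloud(g);o=ctrl.get_obs();p=o["tool_pos"];print(o["opening"],o["grip_force"])
z=P[...,2]
m=(np.hypot(P[...,0]-p[0],P[...,1]-p[1])<.04)&(z>p[2]+.008)&(z<p[2]+.022)&(g[0].max(-1)<90)
q=P[m];print(len(q),q.min(0),q.max(0),np.percentile(q[:,2],[5,50,95]))
m=(np.hypot(P[...,0]-.575,P[...,1]-.1518)<.045)&(z>.03)&(z<.046)
q=P[m];print("cellA",len(q),q.mean(0),q.min(0),q.max(0))
E
```

```text
t 30.6 pos [0.5487 0.0185 0.1186] head -175.1 q6 -1.76 turn [ 0.  -0.2 -0.1] shift mm [-37.8 130.5  38.6]
0.052743493741481906 62.958511635661125
7554 [ 0.52249571 -0.02134352  0.12684463] [0.57763616 0.05707449 0.14084292] [0.12815014 0.13341329 0.13782248]
cellA 5355 [0.5712453  0.14781037 0.03858281] [0.54193222 0.12213325 0.03000069] [0.60835674 0.1876238  0.04555728]
```

>>> jog_arm(
  steps=[
    {"delta_rot": [0,0,0],"linear": [-0.0094,0.0325,0],"grip": 0.05},
    {"delta_rot": [0,0,0],"linear": [-0.0093,0.0327,0],"grip": 0.05},
    {"delta_rot": [0,0,0],"linear": [-0.0094,0.0327,0],"grip": 0.05},
    {"delta_rot": [0,0,0],"linear": [-0.0093,0.0326,0.01],"grip": 0.05},
    {"delta_rot": [0,0,0],"linear": [0,0,0.02],"grip": 0.05},
    {"delta_rot": [0,0,0],"linear": [0,0,0.008],"grip": 0.05},
    {"delta_rot": [0,0,0],"linear": [0,0,0],"grip": 0.05},
    {"delta_rot": [0,0,0],"linear": [0,0,0],"grip": 0.05},
    {"delta_rot": [0,0,0],"linear": [0,0,0],"grip": 0.05},
    {"delta_rot": [0,0,0],"linear": [0,0,0],"grip": 0.05},
  ],
)

```text
t: 31.6
tool_pos: [0.5772, 0.1511, 0.0841]
tool_rot: [-0.132, 3.137, 0.0]
contact_force: [-0.2, -0.2, 0.3]
opening: 0.0522
grip_force: 63.1
```

>>> jog_arm(
  steps=[
    {"delta_rot": [0,0,0],"linear": [0,0,0],"grip": 0.05},
    {"delta_rot": [0,0,0],"linear": [0,0,0],"grip": 0.05},
    {"delta_rot": [0,0,0],"linear": [0,0,0],"grip": 0.05},
    {"delta_rot": [0,0,0],"linear": [0,0,0],"grip": 0.05},
  ],
)

```text
t: 32.0
tool_pos: [0.5765, 0.1515, 0.083]
tool_rot: [-0.133, 3.139, -0.0]
contact_force: [0.2, -0.6, -0.6]
opening: 0.0522
grip_force: 63.1
```

```bash
python3 - <<'E'
from h import *
plan(.5746,.1518,.058,185)
E
```

```text
t 32.0 pos [0.5765 0.1515 0.083 ] head -175.1 q6 -1.52 turn [-0.   0.  -0.1] shift mm [ 1.9  0.5 25. ]
```

>>> jog_arm(
  steps=[
    {"delta_rot": [0,0,0],"linear": [0.0018,0.0004,0.01],"grip": 0.05},
    {"delta_rot": [0,0,0],"linear": [0,0,0.007],"grip": 0.05},
    {"delta_rot": [0,0,0],"linear": [0,0,0.003],"grip": 0.05},
    {"delta_rot": [0,0,0],"linear": [0,0,0.002],"grip": 0.05},
    {"delta_rot": [0,0,0],"linear": [0,0,0],"grip": 0.05},
    {"delta_rot": [0,0,0],"linear": [0,0,0],"grip": 0.05},
    {"delta_rot": [0,0,0],"linear": [0,0,0],"grip": 0.05},
    {"delta_rot": [0,0,0],"linear": [0,0,0],"grip": 0.05},
  ],
)

```text
t: 32.8
tool_pos: [0.575, 0.1518, 0.0613]
tool_rot: [-0.133, 3.138, 0.0]
contact_force: [0.5, -1.0, -1.0]
opening: 0.0524
grip_force: 63.1
```

>>> jog_arm(
  steps=[
    {"delta_rot": [0,0,0],"linear": [0,0,0.001],"grip": 0.05},
    {"delta_rot": [0,0,0],"linear": [0,0,0.001],"grip": 0.05},
    {"delta_rot": [0,0,0],"linear": [0,0,0.001],"grip": 0.05},
    {"delta_rot": [0,0,0],"linear": [0,0,0],"grip": 0.05},
    {"delta_rot": [0,0,0],"linear": [0,0,0],"grip": 0.05},
  ],
)

```text
t: 33.3
tool_pos: [0.5746, 0.1518, 0.0579]
tool_rot: [0.133, -3.139, -0.0]
contact_force: [0.3, 0.0, -1.2]
opening: 0.0522
grip_force: 63.1
```

>>> jog_arm(
  steps=[
    {"delta_rot": [0,0,0],"linear": [0,0,0.001],"grip": 0.05},
    {"delta_rot": [0,0,0],"linear": [0,0,0.001],"grip": 0.05},
    {"delta_rot": [0,0,0],"linear": [0,0,0],"grip": 0.05},
    {"delta_rot": [0,0,0],"linear": [0,0,0],"grip": 0.05},
  ],
)

```text
t: 33.7
tool_pos: [0.5747, 0.1517, 0.0559]
tool_rot: [0.133, -3.139, -0.0]
contact_force: [-0.2, 0.3, -1.0]
opening: 0.052
grip_force: 63.1
```

>>> jog_arm(
  steps=[
    {"delta_rot": [0,0,0],"linear": [0,0,0.001],"grip": 0.05},
    {"delta_rot": [0,0,0],"linear": [0,0,0.001],"grip": 0.05},
    {"delta_rot": [0,0,0],"linear": [0,0,0],"grip": 0.05},
    {"delta_rot": [0,0,0],"linear": [0,0,0],"grip": 0.05},
  ],
)

```text
t: 34.1
tool_pos: [0.5747, 0.1517, 0.0539]
tool_rot: [0.133, -3.139, -0.0]
contact_force: [-0.5, -0.3, -0.2]
opening: 0.0521
grip_force: 63.1
```

>>> jog_arm(
  steps=[
    {"delta_rot": [0,0,0],"linear": [0,0,0.001],"grip": 0.05},
    {"delta_rot": [0,0,0],"linear": [0,0,0.001],"grip": 0.05},
    {"delta_rot": [0,0,0],"linear": [0,0,0],"grip": 0.05},
    {"delta_rot": [0,0,0],"linear": [0,0,0],"grip": 0.05},
  ],
)

```text
t: 34.5
tool_pos: [0.5746, 0.1517, 0.0519]
tool_rot: [0.133, -3.139, 0.0]
contact_force: [-0.8, -0.1, -0.3]
opening: 0.0522
grip_force: 63.1
```

>>> jog_arm(
  steps=[
    {"delta_rot": [0,0,0],"linear": [0,0,0.001],"grip": 0.05},
    {"delta_rot": [0,0,0],"linear": [0,0,0],"grip": 0.05},
    {"delta_rot": [0,0,0],"linear": [0,0,0],"grip": 0.05},
    {"delta_rot": [0,0,0],"linear": [0,0,0],"grip": 0.05},
  ],
)

```text
t: 34.9
tool_pos: [0.5747, 0.1518, 0.051]
tool_rot: [-0.133, 3.139, 0.0]
contact_force: [-0.2, -0.4, -1.1]
opening: 0.0519
grip_force: 63.1
```

>>> jog_arm(
  steps=[
    {"delta_rot": [0,0,0],"linear": [0,0,0.001],"grip": 0.05},
    {"delta_rot": [0,0,0],"linear": [0,0,0],"grip": 0.05},
    {"delta_rot": [0,0,0],"linear": [0,0,0],"grip": 0.05},
    {"delta_rot": [0,0,0],"linear": [0,0,0],"grip": 0.05},
  ],
)

```text
t: 35.3
tool_pos: [0.575, 0.1518, 0.0504]
tool_rot: [-0.133, 3.138, 0.0]
contact_force: [0.8, -0.1, 2.4]
opening: 0.052
grip_force: 63.3
```

>>> jog_arm(
  steps=[
    {"delta_rot": [0,0,6],"linear": [0,0,0.0003],"grip": 0.05},
    {"delta_rot": [0,0,6],"linear": [0,0,0.0005],"grip": 0.05},
    {"delta_rot": [0,0,6],"linear": [0,0,0.0005],"grip": 0.05},
    {"delta_rot": [0,0,6],"linear": [0,0,0.0005],"grip": 0.05},
    {"delta_rot": [0,0,0],"linear": [0,0,0],"grip": 0.05},
    {"delta_rot": [0,0,0],"linear": [0,0,0],"grip": 0.05},
    {"delta_rot": [0,0,0],"linear": [0,0,0],"grip": 0.05},
  ],
)

```text
t: 36.0
tool_pos: [0.5748, 0.1519, 0.0484]
tool_rot: [0.52, 3.098, 0.001]
contact_force: [-1.0, 0.5, 1.8]
opening: 0.0525
grip_force: 63.4
```

>>> jog_arm(
  steps=[
    {"delta_rot": [0,0,6],"linear": [0,0,0.0005],"grip": 0.05},
    {"delta_rot": [0,0,6],"linear": [0,0,0.0005],"grip": 0.05},
    {"delta_rot": [0,0,6],"linear": [0,0,0.0005],"grip": 0.05},
    {"delta_rot": [0,0,6],"linear": [0,0,0.0005],"grip": 0.05},
    {"delta_rot": [0,0,0],"linear": [0,0,0],"grip": 0.05},
    {"delta_rot": [0,0,0],"linear": [0,0,0],"grip": 0.05},
    {"delta_rot": [0,0,0],"linear": [0,0,0],"grip": 0.05},
  ],
)

```text
t: 36.7
tool_pos: [0.5747, 0.1518, 0.0463]
tool_rot: [-1.152, -2.923, -0.0]
contact_force: [-0.7, -0.0, 3.3]
opening: 0.0524
grip_force: 63.5
```

```bash
python3 - <<'E'
from h import *
plan(.5746,.1518,.045,120);print(ctrl.get_obs()["wrist_torque"])
E
```

```text
t 36.7 pos [0.5747 0.1518 0.0463] head 137.0 q6 -0.69 turn [-0. -0. 17.] shift mm [-0.  -0.1  1.3]
[-0.03170028  0.24520924 -0.07528199]
```

>>> jog_arm(
  steps=[
    {"delta_rot": [0,0,6],"linear": [0,0,0.0005],"grip": 0.05},
    {"delta_rot": [0,0,6],"linear": [0,0,0.0005],"grip": 0.05},
    {"delta_rot": [0,0,6],"linear": [0,0,0.0005],"grip": 0.05},
    {"delta_rot": [0,0,6],"linear": [0,0,0.0005],"grip": 0.05},
    {"delta_rot": [0,0,0],"linear": [0,0,0],"grip": 0.05},
    {"delta_rot": [0,0,0],"linear": [0,0,0],"grip": 0.05},
    {"delta_rot": [0,0,0],"linear": [0,0,0],"grip": 0.05},
  ],
)

```text
t: 37.4
tool_pos: [0.575, 0.1518, 0.0448]
tool_rot: [1.735, 2.619, 0.0]
contact_force: [-1.4, -0.1, 5.3]
opening: 0.0524
grip_force: 63.7
```

```bash
python3 - <<'E'
from h import *
plan(.5746,.1518,.045,120);print(ctrl.get_obs()["wrist_torque"])
E
```

```text
t 37.4 pos [0.575  0.1518 0.0448] head 113.0 q6 -0.27 turn [ 0.  0. -7.] shift mm [ 0.2 -0.3 -0.2]
[-0.11321403  0.32120048 -0.09209699]
```

>>> jog_arm(
  steps=[
    {"delta_rot": [0,0,4],"linear": [0,0,0.0003],"grip": 0.05},
    {"delta_rot": [0,0,4],"linear": [0,0,0.0003],"grip": 0.05},
    {"delta_rot": [0,0,0],"linear": [0,0,0],"grip": 0.05},
    {"delta_rot": [0,0,0],"linear": [0,0,0],"grip": 0.05},
    {"delta_rot": [0,0,0],"linear": [0,0,0],"grip": 0.05},
  ],
)

```text
t: 37.9
tool_pos: [0.5751, 0.1521, 0.0447]
tool_rot: [1.914, 2.491, 0.001]
contact_force: [-3.0, 0.9, 8.4]
opening: 0.0523
grip_force: 64.1
```

```bash
python3 - <<'E'
from h import *
plan(.5746,.1518,.045,120);print(ctrl.get_obs()["wrist_torque"])
E
```

```text
t 37.9 pos [0.5751 0.1521 0.0447] head 104.9 q6 -0.13 turn [  0.   -0.  -15.1] shift mm [ 0.  -0.6 -0.3]
[-0.02197325  0.59961337 -0.25589451]
```

>>> jog_arm(
  steps=[
    {"delta_rot": [0,0,3],"linear": [0,0,0],"grip": 0.05},
    {"delta_rot": [0,0,3],"linear": [0,0,0],"grip": 0.05},
    {"delta_rot": [0,0,2],"linear": [0,0,0],"grip": 0.05},
    {"delta_rot": [0,0,0],"linear": [0,0,0],"grip": 0.05},
    {"delta_rot": [0,0,0],"linear": [0,0,0],"grip": 0.05},
  ],
)

```text
t: 38.4
tool_pos: [0.5748, 0.1525, 0.0447]
tool_rot: [-2.08, -2.354, -0.001]
contact_force: [-2.8, 1.9, 8.4]
opening: 0.0524
grip_force: 63.6
```

```bash
python3 - <<'E'
from h import *
plan(.5746,.1518,.045,100);o=ctrl.get_obs();print(o["wrist_torque"],o["contact_force"])
E
```

```text
t 38.4 pos [0.5748 0.1525 0.0447] head 97.1 q6 0.01 turn [ 0.  -0.  -2.9] shift mm [-0.7 -0.4 -0.3]
[0.25445941 0.70195603 0.49648228] [-2.81578695  1.93669171  8.37232746]
```

>>> jog_arm(
  steps=[
    {"delta_rot": [0,0,2],"linear": [0,0,0],"grip": 0.05},
    {"delta_rot": [0,0,2],"linear": [0,0,0],"grip": 0.05},
    {"delta_rot": [0,0,0],"linear": [0,0,0],"grip": 0.05},
    {"delta_rot": [0,0,0],"linear": [0,0,0],"grip": 0.05},
  ],
)

```text
t: 38.8
tool_pos: [0.5747, 0.1528, 0.0447]
tool_rot: [-2.158, -2.282, -0.001]
contact_force: [-3.0, 1.8, 7.6]
opening: 0.0522
grip_force: 63.3
```

```bash
python3 - <<'E'
from h import *
plan(.5746,.1518,.045,100);o=ctrl.get_obs();print(o["wrist_torque"],o["contact_force"])
E
```

```text
t 38.8 pos [0.5747 0.1528 0.0447] head 93.2 q6 0.08 turn [-0.  -0.  -6.8] shift mm [-0.9 -0.2 -0.3]
[0.47988294 0.7547379  1.19232784] [-2.99995705  1.81008211  7.57407378]
```

>>> jog_arm(
  steps=[
    {"delta_rot": [0,0,2],"linear": [0,0,0],"grip": 0.05},
    {"delta_rot": [0,0,2],"linear": [0,0,0],"grip": 0.05},
    {"delta_rot": [0,0,0],"linear": [0,0,0],"grip": 0.05},
    {"delta_rot": [0,0,0],"linear": [0,0,0],"grip": 0.05},
  ],
)

```text
t: 39.2
tool_pos: [0.5747, 0.151, 0.0446]
tool_rot: [2.236, 2.204, -0.004]
contact_force: [-3.6, -3.0, 9.7]
opening: 0.0521
grip_force: 62.7
```

```bash
python3 - <<'E'
from h import *
plan(.5746,.1518,.045,100);o=ctrl.get_obs();print(o["wrist_torque"],o["contact_force"])
E
```

```text
t 39.2 pos [0.5747 0.151  0.0446] head 89.2 q6 0.15 turn [ -0.    0.2 -10.8] shift mm [ 0.8  0.  -0.4]
[-0.7068619   0.79365213  0.90119283] [-3.62182278 -3.01660741  9.66014211]
```

>>> jog_arm(
  steps=[
    {"delta_rot": [0,0,0],"linear": [0,0,0],"grip": 0.07},
    {"delta_rot": [0,0,0],"linear": [0,0,0],"grip": 0.075},
    {"delta_rot": [0,0,0],"linear": [0,0,0],"grip": 0.075},
    {"delta_rot": [0,0,0],"linear": [0,0,-0.01],"grip": 0.075},
    {"delta_rot": [0,0,0],"linear": [0,0,-0.03],"grip": 0.075},
    {"delta_rot": [0,0,0],"linear": [0,0,-0.04],"grip": 0.075},
    {"delta_rot": [0,0,0],"linear": [-0.02,0,-0.03],"grip": 0.075},
    {"delta_rot": [0,0,0],"linear": [-0.03,0,0],"grip": 0.075},
    {"delta_rot": [0,0,0],"linear": [0,0,0],"grip": 0.075},
    {"delta_rot": [0,0,0],"linear": [0,0,0],"grip": 0.075},
  ],
)

```text
t: 40.2
tool_pos: [0.5737, 0.1016, 0.154]
tool_rot: [-2.244, -2.198, -0.001]
contact_force: [-1.3, 0.4, 0.2]
opening: 0.0748
grip_force: 0.0
```

```bash
python3 - <<'E'
from h import *
g=grab("wrist");P=cloud(g);z=P[...,2]
m=(np.hypot(P[...,0]-.575,P[...,1]-.152)<.03)&(z>.054)&(z<.067)
q=P[m];A=np.c_[q[:,:2]-q[:,:2].mean(0),np.ones(len(q))];print(len(q),np.round(circ(q),4),"plane",np.linalg.lstsq(A,q[:,2],rcond=None)[0].round(4),np.percentile(q[:,2],[10,50,90]))
s=P[(np.hypot(P[...,0]-.575,P[...,1]-.152)<.04)&(z>.038)&(z<.05)];print("shoulder z",len(s),np.percentile(s[:,2],[10,50,90]))
plan(.62,-.07,.16,95)
save("w8.png",g[0])
E
```

```text
2283 [0.5748 0.1516 0.0241] plane [-0.0011  0.007   0.0595] [0.05828908 0.05970736 0.06070814]
shoulder z 7427 [0.04075336 0.04340747 0.0446217 ]
t 40.2 pos [0.5734 0.102  0.1533] head 88.8 q6 0.07 turn [-0.  -0.  -6.2] shift mm [-175.4   31.4   -6.7]
```

View pics/w8.png

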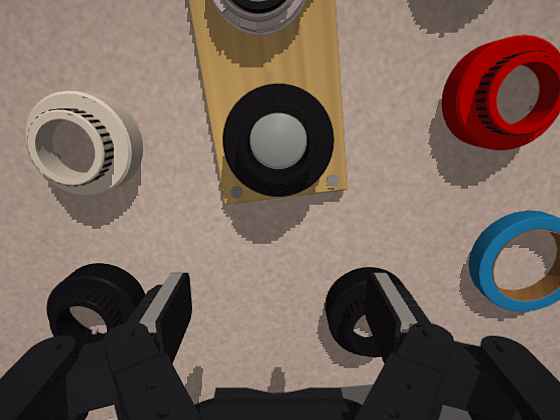

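The view shows the ring sitting level and concentric on the near cell at (278,140). The other black rings are at (97,312) and (372,312).

>>> jog_arm(
  steps=[
    {"delta_rot": [0,0,-8.5],"linear": [0,0,0],"grip": 0.075},
    {"delta_rot": [0,0,-8.5],"linear": [0,0,0],"grip": 0.075},
    {"delta_rot": [0,0,-8.5],"linear": [0,0,0],"grip": 0.075},
    {"delta_rot": [0,0,-8.5],"linear": [0,0,0],"grip": 0.075},
    {"delta_rot": [0,0,-8.5],"linear": [0,0,0],"grip": 0.075},
    {"delta_rot": [0,0,-8.5],"linear": [0,0,0],"grip": 0.075},
    {"delta_rot": [0,0,-8.5],"linear": [0,0,0],"grip": 0.075},
    {"delta_rot": [0,0,-8.5],"linear": [0,0,0],"grip": 0.075},
    {"delta_rot": [0,0,-8.5],"linear": [0,0,0],"grip": 0.075},
    {"delta_rot": [0,0,-8.5],"linear": [0,0,0],"grip": 0.075},
  ],
)

```text
t: 41.25
tool_pos: [0.5731, 0.1028, 0.1526]
tool_rot: [-0.156, -3.136, -0.0]
contact_force: [0.2, 0.5, 1.0]
opening: 0.075
grip_force: 0.0
```

>>> jog_arm(
  steps=[
    {"delta_rot": [0,0,-8.5],"linear": [0,0,0],"grip": 0.075},
    {"delta_rot": [0,0,-2.7],"linear": [0,0,0],"grip": 0.075},
    {"delta_rot": [0,0,0],"linear": [-0.0245,-0.039,0],"grip": 0.075},
    {"delta_rot": [0,0,0],"linear": [-0.0245,-0.039,0],"grip": 0.075},
    {"delta_rot": [0,0,0],"linear": [-0.0245,-0.039,0.01],"grip": 0.075},
    {"delta_rot": [0,0,0],"linear": [0,0,0.04],"grip": 0.075},
    {"delta_rot": [0,0,0],"linear": [0,0,0.028],"grip": 0.075},
    {"delta_rot": [0,0,0],"linear": [0,0,0.005],"grip": 0.075},
    {"delta_rot": [0,0,0],"linear": [0,0,0],"grip": 0.075},
    {"delta_rot": [0,0,0],"linear": [0,0,0],"grip": 0.075},
  ],
)

```text
t: 42.25
tool_pos: [0.6583, -0.0077, 0.0723]
tool_rot: [-0.14, 3.136, -0.0]
contact_force: [-0.1, -0.4, 0.0]
opening: 0.0748
grip_force: 0.0
```

>>> jog_arm(
  steps=[
    {"delta_rot": [0,0,0],"linear": [0,0,0],"grip": 0.075},
    {"delta_rot": [0,0,0],"linear": [0,0,0],"grip": 0.075},
    {"delta_rot": [0,0,0],"linear": [0,0,0],"grip": 0.075},
    {"delta_rot": [0,0,0],"linear": [0,0,0],"grip": 0.075},
    {"delta_rot": [0,0,0],"linear": [0,0,0],"grip": 0.075},
  ],
)

```text
t: 42.75
tool_pos: [0.6573, -0.0083, 0.0708]
tool_rot: [-0.139, 3.138, -0.0]
contact_force: [1.1, -0.8, 0.4]
opening: 0.075
grip_force: 0.0
```

```bash
python3 - <<'E'
from h import *
plan(.6565,-.009,.0267,185)
g=grab("wrist");P=cloud(g);rings(g,P)
E
```

```text
t 42.8 pos [ 0.6573 -0.0083  0.0708] head -174.9 q6 -1.78 turn [-0.   0.   0.1] shift mm [ 0.9 -0.6 44.1]
px [550. 136.] 1672 mid [0.5847 0.1206 0.0412] span [0.0508 0.0213 0.0083] circ [0.5779 0.1418 0.0295]
px [277. 249.] 3588 mid [ 0.6564 -0.0092  0.0404] span [0.055  0.0555 0.0068] circ [ 0.6559 -0.0091  0.024 ]
px [102. 291.] 662 mid [ 0.6872 -0.1028  0.042 ] span [0.0526 0.0051 0.01  ] circ [ 0.6873 -0.1016  0.0147]
```

>>> jog_arm(
  steps=[
    {"delta_rot": [0,0,0],"linear": [0.0009,-0.0007,0.02],"grip": 0.075},
    {"delta_rot": [0,0,0],"linear": [0,0,0.015],"grip": 0.075},
    {"delta_rot": [0,0,0],"linear": [0,0,0.007],"grip": 0.075},
    {"delta_rot": [0,0,0],"linear": [0,0,0.002],"grip": 0.075},
    {"delta_rot": [0,0,0],"linear": [0,0,0],"grip": 0.075},
    {"delta_rot": [0,0,0],"linear": [0,0,0],"grip": 0.075},
    {"delta_rot": [0,0,0],"linear": [0,0,0],"grip": 0.075},
    {"delta_rot": [0,0,0],"linear": [0,0,0],"grip": 0.075},
    {"delta_rot": [0,0,0],"linear": [0,0,0],"grip": 0.075},
  ],
)

```text
t: 43.7
tool_pos: [0.6567, -0.0091, 0.027]
tool_rot: [-0.139, 3.138, -0.0]
contact_force: [1.2, 0.0, -0.0]
opening: 0.075
grip_force: 0.0
```

>>> jog_arm(
  steps=[
    {"delta_rot": [0,0,0],"linear": [0,0,0],"grip": 0.05},
    {"delta_rot": [0,0,0],"linear": [0,0,0],"grip": 0.05},
    {"delta_rot": [0,0,0],"linear": [0,0,0],"grip": 0.05},
    {"delta_rot": [0,0,0],"linear": [0,0,0],"grip": 0.05},
    {"delta_rot": [0,0,0],"linear": [0,0,0],"grip": 0.05},
    {"delta_rot": [0,0,0],"linear": [0,0,0],"grip": 0.05},
  ],
  newtons=60,
)

```text
t: 44.3
tool_pos: [0.6572, -0.0092, 0.0275]
tool_rot: [-0.139, 3.137, -0.0]
contact_force: [-0.4, 0.6, 6.2]
opening: 0.0525
grip_force: 63.2
```

>>> jog_arm(
  steps=[
    {"delta_rot": [0,0,0],"linear": [0,0,-0.005],"grip": 0.05},
    {"delta_rot": [0,0,0],"linear": [0,0,-0.02],"grip": 0.05},
    {"delta_rot": [0,0,0],"linear": [0,0,-0.04],"grip": 0.05},
    {"delta_rot": [0,0,0],"linear": [0,0,-0.04],"grip": 0.05},
    {"delta_rot": [0,0,0],"linear": [0,0,-0.03],"grip": 0.05},
    {"delta_rot": [0,0,0],"linear": [0,0,0],"grip": 0.05},
    {"delta_rot": [0,0,0],"linear": [0,0,0],"grip": 0.05},
    {"delta_rot": [0,0,0],"linear": [0,0,0],"grip": 0.05},
    {"delta_rot": [0,0,0],"linear": [0,0,0],"grip": 0.05},
  ],
)

```text
t: 45.2
tool_pos: [0.6548, -0.0089, 0.1585]
tool_rot: [0.138, -3.134, -0.001]
contact_force: [0.3, -0.0, -0.9]
opening: 0.0525
grip_force: 63.0
```

```bash
python3 - <<'E'
from h import *
plan(.5638,.2614,.085,185)
E
```

```text
t 45.2 pos [ 0.6548 -0.0089  0.1585] head -174.9 q6 -1.79 turn [ 0.1 -0.3  0.1] shift mm [ 67.1 277.2  73.5]
```

>>> jog_arm(
  steps=[
    {"delta_rot": [0,0,0],"linear": [0.009,0.0375,0],"grip": 0.05},
    {"delta_rot": [0,0,0],"linear": [0.011,0.0455,0],"grip": 0.05},
    {"delta_rot": [0,0,0],"linear": [0.011,0.0455,0],"grip": 0.05},
    {"delta_rot": [0,0,0],"linear": [0.011,0.0455,0],"grip": 0.05},
    {"delta_rot": [0,0,0],"linear": [0.011,0.0455,0],"grip": 0.05},
    {"delta_rot": [0,0,0],"linear": [0.009,0.0375,0],"grip": 0.05},
    {"delta_rot": [0,0,0],"linear": [0.0045,0.02,0.02],"grip": 0.05},
    {"delta_rot": [0,0,0],"linear": [0,0,0.03],"grip": 0.05},
    {"delta_rot": [0,0,0],"linear": [0,0,0.02],"grip": 0.05},
    {"delta_rot": [0,0,0],"linear": [0,0,0.003],"grip": 0.05},
  ],
)

```text
t: 46.2
tool_pos: [0.5622, 0.2602, 0.0831]
tool_rot: [0.139, -3.129, 0.004]
contact_force: [-0.9, 0.1, -2.4]
opening: 0.0524
grip_force: 63.1
```

>>> jog_arm(
  steps=[
    {"delta_rot": [0,0,0],"linear": [0,0,0],"grip": 0.05},
    {"delta_rot": [0,0,0],"linear": [0,0,0],"grip": 0.05},
    {"delta_rot": [0,0,0],"linear": [0,0,0],"grip": 0.05},
    {"delta_rot": [0,0,0],"linear": [0,0,0],"grip": 0.05},
    {"delta_rot": [0,0,0],"linear": [0,0,0],"grip": 0.05},
    {"delta_rot": [0,0,0],"linear": [0,0,0],"grip": 0.05},
    {"delta_rot": [0,0,0],"linear": [0,0,0],"grip": 0.05},
    {"delta_rot": [0,0,0],"linear": [0,0,0],"grip": 0.05},
  ],
)

```text
t: 47.0
tool_pos: [0.5657, 0.261, 0.0886]
tool_rot: [0.139, -3.138, 0.0]
contact_force: [0.6, -0.8, -0.5]
opening: 0.0523
grip_force: 63.1
```

```bash
python3 - <<'E'
from h import *
plan(.5645,.2614,.06,185)
E
```

```text
t 47.0 pos [0.5657 0.261  0.0886] head -174.9 q6 -1.35 turn [-0.  -0.   0.1] shift mm [ 1.2  0.5 28.6]
```

>>> jog_arm(
  steps=[
    {"delta_rot": [0,0,0],"linear": [0.0012,0.0005,0.01],"grip": 0.05},
    {"delta_rot": [0,0,0],"linear": [0,0,0.01],"grip": 0.05},
    {"delta_rot": [0,0,0],"linear": [0,0,0.006],"grip": 0.05},
    {"delta_rot": [0,0,0],"linear": [0,0,0.002],"grip": 0.05},
    {"delta_rot": [0,0,0],"linear": [0,0,0],"grip": 0.05},
    {"delta_rot": [0,0,0],"linear": [0,0,0],"grip": 0.05},
    {"delta_rot": [0,0,0],"linear": [0,0,0],"grip": 0.05},
    {"delta_rot": [0,0,0],"linear": [0,0,0],"grip": 0.05},
    {"delta_rot": [0,0,0],"linear": [0,0,0],"grip": 0.05},
  ],
)

```text
t: 47.9
tool_pos: [0.5647, 0.2615, 0.0609]
tool_rot: [-0.139, 3.138, 0.0]
contact_force: [-0.3, 0.3, -0.3]
opening: 0.0526
grip_force: 63.1
```

>>> jog_arm(
  steps=[
    {"delta_rot": [0,0,0],"linear": [0,0,0.001],"grip": 0.05},
    {"delta_rot": [0,0,0],"linear": [0,0,0.001],"grip": 0.05},
    {"delta_rot": [0,0,0],"linear": [0,0,0.001],"grip": 0.05},
    {"delta_rot": [0,0,0],"linear": [0,0,0],"grip": 0.05},
    {"delta_rot": [0,0,0],"linear": [0,0,0],"grip": 0.05},
    {"delta_rot": [0,0,0],"linear": [0,0,0],"grip": 0.05},
  ],
)

```text
t: 48.5
tool_pos: [0.5645, 0.2614, 0.0576]
tool_rot: [-0.139, 3.138, 0.0]
contact_force: [-0.7, -1.2, -1.3]
opening: 0.0527
grip_force: 63.1
```

>>> jog_arm(
  steps=[
    {"delta_rot": [0,0,0],"linear": [0,0,0.001],"grip": 0.05},
    {"delta_rot": [0,0,0],"linear": [0,0,0.001],"grip": 0.05},
    {"delta_rot": [0,0,0],"linear": [0,0,0],"grip": 0.05},
    {"delta_rot": [0,0,0],"linear": [0,0,0],"grip": 0.05},
    {"delta_rot": [0,0,0],"linear": [0,0,0],"grip": 0.05},
  ],
)

```text
t: 49.0
tool_pos: [0.5643, 0.2614, 0.0554]
tool_rot: [0.139, -3.138, 0.0]
contact_force: [-0.2, 0.1, -0.7]
opening: 0.0529
grip_force: 63.1
```

>>> jog_arm(
  steps=[
    {"delta_rot": [0,0,0],"linear": [0,0,0.001],"grip": 0.05},
    {"delta_rot": [0,0,0],"linear": [0,0,0.001],"grip": 0.05},
    {"delta_rot": [0,0,0],"linear": [0,0,0],"grip": 0.05},
    {"delta_rot": [0,0,0],"linear": [0,0,0],"grip": 0.05},
    {"delta_rot": [0,0,0],"linear": [0,0,0],"grip": 0.05},
  ],
)

```text
t: 49.5
tool_pos: [0.5644, 0.2613, 0.0534]
tool_rot: [0.139, -3.138, 0.0]
contact_force: [0.1, -0.1, -0.6]
opening: 0.0527
grip_force: 63.1
```

>>> jog_arm(
  steps=[
    {"delta_rot": [0,0,0],"linear": [0,0,0.001],"grip": 0.05},
    {"delta_rot": [0,0,0],"linear": [0,0,0.001],"grip": 0.05},
    {"delta_rot": [0,0,0],"linear": [0,0,0],"grip": 0.05},
    {"delta_rot": [0,0,0],"linear": [0,0,0],"grip": 0.05},
    {"delta_rot": [0,0,0],"linear": [0,0,0],"grip": 0.05},
  ],
)

```text
t: 50.0
tool_pos: [0.5646, 0.2614, 0.0516]
tool_rot: [-0.139, 3.138, 0.0]
contact_force: [1.1, -0.4, -0.1]
opening: 0.0526
grip_force: 63.1
```

>>> jog_arm(
  steps=[
    {"delta_rot": [0,0,0],"linear": [0,0,0.0006],"grip": 0.05},
    {"delta_rot": [0,0,0],"linear": [0,0,0],"grip": 0.05},
    {"delta_rot": [0,0,0],"linear": [0,0,0],"grip": 0.05},
  ],
)

```text
t: 50.3
tool_pos: [0.5646, 0.2614, 0.051]
tool_rot: [-0.139, 3.138, 0.0]
contact_force: [0.3, 0.8, 0.1]
opening: 0.0526
grip_force: 63.1
```

>>> jog_arm(
  steps=[
    {"delta_rot": [0,0,6],"linear": [0,0,0.0003],"grip": 0.05},
    {"delta_rot": [0,0,6],"linear": [0,0,0.0005],"grip": 0.05},
    {"delta_rot": [0,0,6],"linear": [0,0,0.0005],"grip": 0.05},
    {"delta_rot": [0,0,6],"linear": [0,0,0.0005],"grip": 0.05},
    {"delta_rot": [0,0,0],"linear": [0,0,0],"grip": 0.05},
    {"delta_rot": [0,0,0],"linear": [0,0,0],"grip": 0.05},
    {"delta_rot": [0,0,0],"linear": [0,0,0],"grip": 0.05},
  ],
)

```text
t: 51.0
tool_pos: [0.5644, 0.2614, 0.0491]
tool_rot: [-0.514, -3.099, 0.0]
contact_force: [0.2, 0.7, -1.8]
opening: 0.0526
grip_force: 63.0
```

>>> jog_arm(
  steps=[
    {"delta_rot": [0,0,6],"linear": [0,0,0.0005],"grip": 0.05},
    {"delta_rot": [0,0,6],"linear": [0,0,0.0005],"grip": 0.05},
    {"delta_rot": [0,0,6],"linear": [0,0,0.0005],"grip": 0.05},
    {"delta_rot": [0,0,6],"linear": [0,0,0.0005],"grip": 0.05},
    {"delta_rot": [0,0,0],"linear": [0,0,0],"grip": 0.05},
    {"delta_rot": [0,0,0],"linear": [0,0,0],"grip": 0.05},
    {"delta_rot": [0,0,0],"linear": [0,0,0],"grip": 0.05},
  ],
)

```text
t: 51.7
tool_pos: [0.5645, 0.2614, 0.0472]
tool_rot: [1.147, 2.925, -0.0]
contact_force: [-0.2, -0.1, -1.1]
opening: 0.0527
grip_force: 63.0
```

```bash
python3 - <<'E'
from h import *
plan(.5645,.2614,.045,120);print(ctrl.get_obs()["wrist_torque"])
E
```

```text
t 51.7 pos [0.5645 0.2614 0.0472] head 137.2 q6 -0.51 turn [ 0.   0.  17.2] shift mm [0.  0.  2.2]
[-0.07641712  0.00367344 -0.04271251]
```

>>> jog_arm(
  steps=[
    {"delta_rot": [0,0,6],"linear": [0,0,0.0006],"grip": 0.05},
    {"delta_rot": [0,0,6],"linear": [0,0,0.0006],"grip": 0.05},
    {"delta_rot": [0,0,6],"linear": [0,0,0.0005],"grip": 0.05},
    {"delta_rot": [0,0,6],"linear": [0,0,0.0005],"grip": 0.05},
    {"delta_rot": [0,0,0],"linear": [0,0,0],"grip": 0.05},
    {"delta_rot": [0,0,0],"linear": [0,0,0],"grip": 0.05},
    {"delta_rot": [0,0,0],"linear": [0,0,0],"grip": 0.05},
  ],
)

```text
t: 52.4
tool_pos: [0.5646, 0.2616, 0.0455]
tool_rot: [-1.731, -2.622, -0.001]
contact_force: [-2.8, 0.6, 3.5]
opening: 0.0528
grip_force: 63.6
```

>>> jog_arm(
  steps=[
    {"delta_rot": [0,0,4],"linear": [0,0,0.0003],"grip": 0.05},
    {"delta_rot": [0,0,4],"linear": [0,0,0.0003],"grip": 0.05},
    {"delta_rot": [0,0,0],"linear": [0,0,0],"grip": 0.05},
    {"delta_rot": [0,0,0],"linear": [0,0,0],"grip": 0.05},
    {"delta_rot": [0,0,0],"linear": [0,0,0],"grip": 0.05},
  ],
)

```text
t: 52.9
tool_pos: [0.5646, 0.2613, 0.0454]
tool_rot: [1.908, 2.495, -0.001]
contact_force: [-4.5, -1.1, 6.0]
opening: 0.0528
grip_force: 63.8
```

```bash
python3 - <<'E'
from h import *
plan(.5645,.2614,.045,100);print(ctrl.get_obs()["wrist_torque"])
E
```

```text
t 52.9 pos [0.5646 0.2613 0.0454] head 105.2 q6 0.05 turn [-0.   0.   5.2] shift mm [ 0.1 -0.1  0.4]
[-0.25922218  0.63536223  0.00859032]
```

>>> jog_arm(
  steps=[
    {"delta_rot": [0,0,3],"linear": [0,0,0],"grip": 0.05},
    {"delta_rot": [0,0,3],"linear": [0,0,0],"grip": 0.05},
    {"delta_rot": [0,0,2],"linear": [0,0,0],"grip": 0.05},
    {"delta_rot": [0,0,0],"linear": [0,0,0],"grip": 0.05},
    {"delta_rot": [0,0,0],"linear": [0,0,0],"grip": 0.05},
  ],
)

```text
t: 53.4
tool_pos: [0.5648, 0.2584, 0.0453]
tool_rot: [2.073, 2.355, -0.009]
contact_force: [-4.2, -11.3, 8.5]
opening: 0.0525
grip_force: 61.2
```

```bash
python3 - <<'E'
from h import *
plan(.5645,.2614,.045,100);print(ctrl.get_obs()["wrist_torque"])
E
```

```text
t 53.4 pos [0.5648 0.2584 0.0453] head 97.3 q6 0.19 turn [-0.1  0.4 -2.7] shift mm [3.  0.2 0.3]
[-1.81559858  0.79498244  0.54435857]
```

>>> jog_arm(
  steps=[
    {"delta_rot": [0,0,0],"linear": [0,0,0],"grip": 0.07},
    {"delta_rot": [0,0,0],"linear": [0,0,0],"grip": 0.07},
    {"delta_rot": [0,0,0],"linear": [0,0,0],"grip": 0.07},
    {"delta_rot": [0,0,0],"linear": [0,0,0],"grip": 0.07},
    {"delta_rot": [0,0,0],"linear": [0,0,0],"grip": 0.07},
    {"delta_rot": [0,0,0],"linear": [0,0,0],"grip": 0.07},
    {"delta_rot": [0,0,0],"linear": [0,0,0],"grip": 0.07},
  ],
)

```text
t: 54.1
tool_pos: [0.5645, 0.2615, 0.0444]
tool_rot: [2.08, 2.354, 0.0]
contact_force: [-0.8, 0.3, -0.8]
opening: 0.0695
grip_force: 0.0
```

```bash
python3 - <<'E'
from h import *
plan(.5645,.2614,.0455,97.3);print(ctrl.get_obs()["wrist_torque"])
E
```

```text
t 54.1 pos [0.5645 0.2615 0.0444] head 97.1 q6 0.19 turn [ 0.  -0.  -0.2] shift mm [-0.1  0.  -1.1]
[ 0.01561983  0.00274244 -0.02925417]
```

>>> jog_arm(
  steps=[
    {"delta_rot": [0,0,0],"linear": [0,0,-0.001],"grip": 0.07},
    {"delta_rot": [0,0,0],"linear": [0,0,0],"grip": 0.05},
    {"delta_rot": [0,0,0],"linear": [0,0,0],"grip": 0.05},
    {"delta_rot": [0,0,0],"linear": [0,0,0],"grip": 0.05},
    {"delta_rot": [0,0,0],"linear": [0,0,0],"grip": 0.05},
    {"delta_rot": [0,0,0],"linear": [0,0,0],"grip": 0.05},
  ],
  newtons=110,
)

```text
t: 54.7
tool_pos: [0.5644, 0.2614, 0.0465]
tool_rot: [-2.081, -2.353, 0.001]
contact_force: [-2.9, -1.0, 6.0]
opening: 0.0516
grip_force: 82.6
```

```bash
python3 - <<'E'
from h import *
plan(.5645,.2614,.0455,97.3);print(ctrl.get_obs()["wrist_torque"])
E
```

```text
t 54.7 pos [0.5644 0.2614 0.0465] head 97.0 q6 0.19 turn [-0.  -0.  -0.3] shift mm [-0.   0.1  1. ]
[-0.22431103  0.69492889 -0.10621592]
```

>>> jog_arm(
  steps=[
    {"delta_rot": [0,0,2],"linear": [0,0,0],"grip": 0.05},
    {"delta_rot": [0,0,2],"linear": [0,0,0],"grip": 0.05},
    {"delta_rot": [0,0,0],"linear": [0,0,0],"grip": 0.05},
    {"delta_rot": [0,0,0],"linear": [0,0,0],"grip": 0.05},
  ],
)

```text
t: 55.1
tool_pos: [0.5645, 0.2599, 0.0466]
tool_rot: [2.159, 2.28, -0.005]
contact_force: [-3.8, -6.4, 7.9]
opening: 0.0513
grip_force: 81.2
```

```bash
python3 - <<'E'
from h import *
plan(.5645,.2614,.0455,97.3);print(ctrl.get_obs()["wrist_torque"])
E
```

```text
t 55.1 pos [0.5645 0.2599 0.0466] head 93.1 q6 0.26 turn [-0.1  0.2 -4.2] shift mm [1.5 0.2 1.1]
[-1.13285716  0.68016187  0.25692799]
```

>>> jog_arm(
  steps=[
    {"delta_rot": [0,0,2],"linear": [0,0,0],"grip": 0.05},
    {"delta_rot": [0,0,2],"linear": [0,0,0],"grip": 0.05},
    {"delta_rot": [0,0,0],"linear": [0,0,0],"grip": 0.05},
    {"delta_rot": [0,0,0],"linear": [0,0,0],"grip": 0.05},
  ],
)

```text
t: 55.5
tool_pos: [0.5643, 0.2588, 0.0465]
tool_rot: [2.231, 2.206, -0.01]
contact_force: [-4.3, -9.0, 8.3]
opening: 0.0513
grip_force: 81.9
```

```bash
python3 - <<'E'
from h import *
plan(.5645,.2614,.0455,97.3);print(ctrl.get_obs()["wrist_torque"])
E
```

```text
t 55.5 pos [0.5643 0.2588 0.0465] head 89.4 q6 0.33 turn [-0.1  0.4 -7.9] shift mm [2.6 0.5 1. ]
[-1.70212042  0.85798361  1.43386083]
```

>>> jog_arm(
  steps=[
    {"delta_rot": [0,0,0],"linear": [0,0,0],"grip": 0.07},
    {"delta_rot": [0,0,0],"linear": [0,0,0],"grip": 0.075},
    {"delta_rot": [0,0,0],"linear": [0,0,0],"grip": 0.075},
    {"delta_rot": [0,0,0],"linear": [0,0,0],"grip": 0.075},
    {"delta_rot": [0,0,0],"linear": [0,0,-0.01],"grip": 0.075},
    {"delta_rot": [0,0,0],"linear": [0,0,-0.03],"grip": 0.075},
    {"delta_rot": [0,0,0],"linear": [0,0,-0.04],"grip": 0.075},
    {"delta_rot": [0,0,0],"linear": [-0.03,0,-0.04],"grip": 0.075},
    {"delta_rot": [0,0,0],"linear": [-0.045,0,0],"grip": 0.075},
    {"delta_rot": [0,0,0],"linear": [-0.045,0,0],"grip": 0.075},
  ],
)

```text
t: 56.5
tool_pos: [0.5639, 0.1409, 0.1691]
tool_rot: [2.235, 2.203, 0.007]
contact_force: [-0.2, 0.8, -1.4]
opening: 0.075
grip_force: 0.0
```

>>> jog_arm(
  steps=[
    {"delta_rot": [0,0,0],"linear": [0.02,0,0],"grip": 0.075},
    {"delta_rot": [0,0,0],"linear": [0,0,0],"grip": 0.075},
    {"delta_rot": [0,0,0],"linear": [0,0,0],"grip": 0.075},
    {"delta_rot": [0,0,0],"linear": [0,0,0],"grip": 0.075},
    {"delta_rot": [0,0,0],"linear": [0,0,0],"grip": 0.075},
    {"delta_rot": [0,0,0],"linear": [0,0,0],"grip": 0.075},
  ],
)

```text
t: 57.1
tool_pos: [0.5627, 0.1618, 0.1652]
tool_rot: [-2.238, -2.204, 0.0]
contact_force: [0.7, 0.0, -0.8]
opening: 0.075
grip_force: 0.0
```

```bash
python3 - <<'E'
from h import *
g=grab("wrist");P=cloud(g);z=P[...,2];im=g[0]
for c in [(.575,.152),(.564,.2613)]:
    r=np.hypot(P[...,0]-c[0],P[...,1]-c[1])
    q=P[(r<.031)&(z>.055)&(z<.065)];A=np.c_[q[:,:2]-q[:,:2].mean(0),np.ones(len(q))];print(len(q),np.round(circ(q),4),"mid",((q.min(0)+q.max(0))/2).round(4),"plane",np.linalg.lstsq(A,q[:,2],rcond=None)[0].round(4))
    s=P[(r<.041)&(r>.03)&(z>.038)&(z<.05)];A=np.c_[s[:,:2]-c,np.ones(len(s))];print(" shoulder",len(s),np.percentile(s[:,2],[10,50,90]),np.linalg.lstsq(A,s[:,2],rcond=None)[0].round(4))
    s=P[(r<.008)];print(" lens apex",np.percentile(s[:,2],[5,50,95]))
plan(.36,-.268,.14,95);save("w9.png",im)
E
```

```text
1809 [0.5746 0.1521 0.0241] mid [0.5746 0.1518 0.0587] plane [-0.002   0.0015  0.0594]
 shoulder 2897 [0.04245005 0.04371606 0.04465493] [-0.0006 -0.0058  0.0436]
 lens apex [0.04268876 0.04377934 0.04491487]
2559 [0.5645 0.2613 0.0243] mid [0.5645 0.2616 0.0588] plane [-0.0007 -0.0078  0.0595]
 shoulder 4718 [0.04248279 0.04364341 0.04465542] [ 0.0005 -0.003   0.0436]
 lens apex [0.04249139 0.04373682 0.04487246]
t 57.1 pos [0.5627 0.1617 0.1653] head 89.1 q6 0.17 turn [-0.   0.  -5.9] shift mm [-410.4 -239.4   25.3]
```

View pics/w9.png

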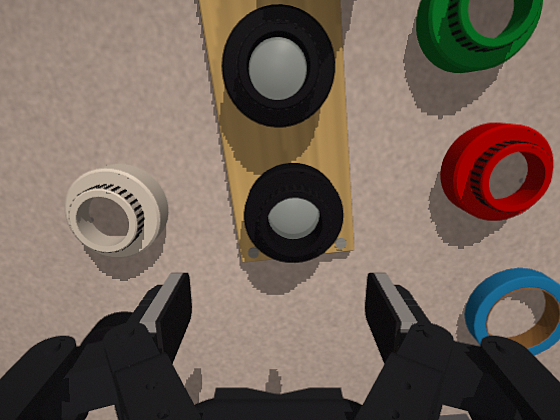

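The view shows both filled cells capped by level black rings at (278,65) and (294,213), with the domes visible through the holes. Next is shutting the drawer.

>>> jog_arm(
  steps=[
    {"delta_rot": [0,0,-5.9],"linear": [0,0,0],"grip": 0.036},
    {"delta_rot": [0,0,0],"linear": [-0.03,-0.0175,0],"grip": 0.036},
    {"delta_rot": [0,0,0],"linear": [-0.041,-0.024,0],"grip": 0.036},
    {"delta_rot": [0,0,0],"linear": [-0.041,-0.024,0],"grip": 0.036},
    {"delta_rot": [0,0,0],"linear": [-0.041,-0.024,0],"grip": 0.036},
    {"delta_rot": [0,0,0],"linear": [-0.041,-0.024,0],"grip": 0.036},
    {"delta_rot": [0,0,0],"linear": [-0.041,-0.024,0],"grip": 0.036},
    {"delta_rot": [0,0,0],"linear": [-0.041,-0.024,0],"grip": 0.036},
    {"delta_rot": [0,0,0],"linear": [-0.041,-0.024,0],"grip": 0.036},
    {"delta_rot": [0,0,0],"linear": [-0.041,-0.024,0],"grip": 0.036},
  ],
)

```text
t: 58.15
tool_pos: [0.3841, -0.2148, 0.1657]
tool_rot: [2.122, 2.315, 0.0]
contact_force: [-0.0, -0.7, 0.5]
opening: 0.0357
grip_force: 0.0
```

>>> jog_arm(
  steps=[
    {"delta_rot": [0,0,0],"linear": [-0.041,-0.024,0],"grip": 0.036},
    {"delta_rot": [0,0,0],"linear": [-0.01,-0.006,0.025],"grip": 0.036},
    {"delta_rot": [0,0,0],"linear": [0,0,0],"grip": 0.036},
    {"delta_rot": [0,0,0],"linear": [0,0,0],"grip": 0.036},
    {"delta_rot": [0,0,0],"linear": [0,0,0],"grip": 0.036},
    {"delta_rot": [0,0,0],"linear": [0,0,0],"grip": 0.036},
    {"delta_rot": [0,0,0],"linear": [0,0,0],"grip": 0.036},
    {"delta_rot": [0,0,0],"linear": [0,0,0],"grip": 0.036},
  ],
)

```text
t: 58.95
tool_pos: [0.3601, -0.2665, 0.1409]
tool_rot: [2.121, 2.316, -0.0]
contact_force: [-0.5, -0.1, 0.2]
opening: 0.036
grip_force: 0.0
```

```bash
python3 - <<'E'
from h import *
plan(.359,-.267,.035,95)
g=grab("wrist");P=cloud(g);z=P[...,2]
q=P[(z>.066)&(z<.085)&(P[...,0]<.43)&(P[...,0]>.36)]
for y in (-.29,-.27,-.25,-.23): 
    s=q[abs(q[:,1]-y)<.004]; print(y,len(s),s[:,0].min().round(4) if len(s) else 0)
q=P[(z>.053)&(z<.061)&(P[...,0]<.375)&(P[...,0]>.34)&(abs(P[...,1]+.25)<.04)];print("bar",len(q),q.mean(0))
E
```

```text
t 59.0 pos [ 0.3601 -0.2665  0.1409] head 95.0 q6 -0.89 turn [0. 0. 0.] shift mm [ -0.4  -1.2 105.9]
-0.29 199 0.4036
-0.27 220 0.4017
-0.25 244 0.4003
-0.23 267 0.3984
bar 2049 [ 0.36116065 -0.24424787  0.05626796]
```

>>> jog_arm(
  steps=[
    {"delta_rot": [0,0,0],"linear": [0,0.0015,0.03],"grip": 0.036},
    {"delta_rot": [0,0,0],"linear": [0,0,0.03],"grip": 0.036},
    {"delta_rot": [0,0,0],"linear": [0,0,0.03],"grip": 0.036},
    {"delta_rot": [0,0,0],"linear": [0,0,0.016],"grip": 0.036},
    {"delta_rot": [0,0,0],"linear": [0,0,0],"grip": 0.036},
    {"delta_rot": [0,0,0],"linear": [0,0,0],"grip": 0.005},
    {"delta_rot": [0,0,0],"linear": [0,0,0],"grip": 0.005},
    {"delta_rot": [0,0,0],"linear": [0,0,0],"grip": 0.005},
    {"delta_rot": [0,0,0],"linear": [0,0,0],"grip": 0.005},
    {"delta_rot": [0,0,0],"linear": [0,0,0],"grip": 0.005},
  ],
  newtons=40,
)

```text
t: 60.0
tool_pos: [0.362, -0.2675, 0.0359]
tool_rot: [2.122, 2.314, 0.0]
contact_force: [-0.2, 0.9, 5.5]
opening: 0.0096
grip_force: 39.5
```

>>> jog_arm(
  steps=[
    {"delta_rot": [0,0,0],"linear": [0,0.01,0],"grip": 0.005},
    {"delta_rot": [0,0,0],"linear": [0,0.02,0],"grip": 0.005},
    {"delta_rot": [0,0,0],"linear": [0,0.02,0],"grip": 0.005},
    {"delta_rot": [0,0,0],"linear": [0,0.02,0],"grip": 0.005},
    {"delta_rot": [0,0,0],"linear": [0,0.02,0],"grip": 0.005},
    {"delta_rot": [0,0,0],"linear": [0,0.02,0],"grip": 0.005},
    {"delta_rot": [0,0,0],"linear": [0,0.02,0],"grip": 0.005},
    {"delta_rot": [0,0,0],"linear": [0,0.015,0],"grip": 0.005},
    {"delta_rot": [0,0,0],"linear": [0,0.008,0],"grip": 0.005},
    {"delta_rot": [0,0,0],"linear": [0,0,0],"grip": 0.005},
  ],
)

```text
t: 61.0
tool_pos: [0.5157, -0.2543, 0.0359]
tool_rot: [2.12, 2.313, 0.001]
contact_force: [1.5, -0.6, 6.5]
opening: 0.0092
grip_force: 40.3
```

>>> jog_arm(
  steps=[
    {"delta_rot": [0,0,0],"linear": [0,0.003,0],"grip": 0.005},
    {"delta_rot": [0,0,0],"linear": [0,0,0],"grip": 0.005},
    {"delta_rot": [0,0,0],"linear": [0,0,0],"grip": 0.005},
    {"delta_rot": [0,0,0],"linear": [0,0,0],"grip": 0.005},
    {"delta_rot": [0,0,0],"linear": [0,0,0],"grip": 0.005},
  ],
)

```text
t: 61.5
tool_pos: [0.5175, -0.2541, 0.0359]
tool_rot: [2.121, 2.312, 0.001]
contact_force: [1.0, -0.5, 6.1]
opening: 0.0098
grip_force: 40.3
```

>>> jog_arm(
  steps=[
    {"delta_rot": [0,0,0],"linear": [0,0.0015,0],"grip": 0.005},
    {"delta_rot": [0,0,0],"linear": [0,0.0015,0],"grip": 0.005},
    {"delta_rot": [0,0,0],"linear": [0,0,0],"grip": 0.005},
    {"delta_rot": [0,0,0],"linear": [0,0,0],"grip": 0.005},
    {"delta_rot": [0,0,0],"linear": [0,0,0],"grip": 0.005},
  ],
)

```text
t: 62.0
tool_pos: [0.52, -0.2539, 0.0359]
tool_rot: [2.122, 2.313, -0.0]
contact_force: [-0.0, -0.4, 7.6]
opening: 0.0092
grip_force: 40.4
```

>>> jog_arm(
  steps=[
    {"delta_rot": [0,0,0],"linear": [0,0.0015,0],"grip": 0.005},
    {"delta_rot": [0,0,0],"linear": [0,0.0015,0],"grip": 0.005},
    {"delta_rot": [0,0,0],"linear": [0,0,0],"grip": 0.005},
    {"delta_rot": [0,0,0],"linear": [0,0,0],"grip": 0.005},
    {"delta_rot": [0,0,0],"linear": [0,0,0],"grip": 0.005},
  ],
)

```text
t: 62.5
tool_pos: [0.5211, -0.2538, 0.0359]
tool_rot: [-2.122, -2.315, 0.005]
contact_force: [-7.1, -0.8, 10.4]
opening: 0.0093
grip_force: 40.9
```

Reaction force now: the drawer is at its shut stop. Release, lift away and check.

>>> jog_arm(
  steps=[
    {"delta_rot": [0,0,0],"linear": [0,0,0],"grip": 0.034},
    {"delta_rot": [0,0,0],"linear": [0,0,0],"grip": 0.034},
    {"delta_rot": [0,0,0],"linear": [0,0,0],"grip": 0.034},
    {"delta_rot": [0,0,0],"linear": [0,-0.002,0],"grip": 0.034},
    {"delta_rot": [0,0,0],"linear": [0,0,-0.01],"grip": 0.034},
    {"delta_rot": [0,0,0],"linear": [0,0,-0.03],"grip": 0.034},
    {"delta_rot": [0,0,0],"linear": [0,0,-0.04],"grip": 0.034},
    {"delta_rot": [0,0,0],"linear": [0,0,-0.045],"grip": 0.034},
    {"delta_rot": [0,0,0],"linear": [0,0,-0.045],"grip": 0.034},
    {"delta_rot": [0,0,0],"linear": [0,0,-0.03],"grip": 0.034},
  ],
)

```text
t: 63.5
tool_pos: [0.5215, -0.2533, 0.2395]
tool_rot: [2.119, 2.312, 0.002]
contact_force: [-0.4, 0.2, 1.1]
opening: 0.0341
grip_force: 0.0
```

>>> jog_arm(
  steps=[
    {"delta_rot": [0,0,0],"linear": [0,0,0],"grip": 0.034},
    {"delta_rot": [0,0,0],"linear": [0,0,0],"grip": 0.034},
    {"delta_rot": [0,0,0],"linear": [0,0,0],"grip": 0.034},
    {"delta_rot": [0,0,0],"linear": [0,0,0],"grip": 0.034},
    {"delta_rot": [0,0,0],"linear": [0,0,0],"grip": 0.034},
    {"delta_rot": [0,0,0],"linear": [0,0,0],"grip": 0.034},
  ],
)

```text
t: 64.1
tool_pos: [0.5202, -0.2526, 0.2333]
tool_rot: [-2.122, -2.314, 0.0]
contact_force: [-0.8, -0.1, -0.1]
opening: 0.0338
grip_force: 0.0
```

```bash
python3 - <<'E'
from h import *
plan(.5,-.25,.2,95)
g=grab("wrist");P=cloud(g);z=P[...,2]
q=P[(z>.066)&(z<.085)&(P[...,0]<.6)&(P[...,0]>.36)]
for y in (-.29,-.27,-.25,-.23,-.21): 
    s=q[abs(q[:,1]-y)<.004]; print(y,len(s),s[:,0].min().round(4) if len(s) else 0)
P=cloud(grab("scene"));z=P[...,2]
for c in [(.575,.152),(.564,.2613)]:
    s=P[(np.hypot(P[...,0]-c[0],P[...,1]-c[1])<.031)&(z>.053)&(z<.068)];print(len(s),((s.min(0)+s.max(0))/2).round(4),np.median(s[:,2]))
E
```

```text
t 64.1 pos [ 0.5202 -0.2526  0.2333] head 95.0 q6 -0.67 turn [-0.1 -0.1 -0. ] shift mm [  4.3 -19.8  33.3]
-0.29 326 0.5638
-0.27 364 0.5622
-0.25 399 0.5605
-0.23 435 0.5588
-0.21 473 0.557
119 [0.5777 0.1528 0.0575] 0.05673219542474628
127 [0.5658 0.2639 0.0573] 0.056766492906708876
```

```bash
python3 -c "
from station import ctrl
print(ctrl.finish_job())"
```

```text
the job is handed in; nothing more can be done
None
```

The job is handed in, with no verdict returned: both lenses found in the drawer are seated dome up under level, snug black rings in the near and middle cells, and the drawer is shut; lens pressure was judged only from the turning torque (about 1.2 and 1.4 N m), and nothing else on the table was touched.

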